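# Refill the amenity counter's sliding tray

## Robot

A 6-joint arm with a two-finger parallel gripper is mounted at the origin on the work surface. World frame = base frame: x ahead of the robot, y to its left, z up, the work surface at z = 0. Lengths are in m, angles in rad, forces in N, time in s.
With the tool pointing down it reaches from about 0.4 to 0.925 m from the base axis. Payload 3.4 kg.
Tool frame: the origin (TCP) lies midway between the tips of the shut fingers; the grasp point (between the pads) lies 19 mm behind it; z points along the fingers, x is the direction in which the jaws open and shut, and the axes are right-handed (so a half turn about z gives the same grasp; the last joint's range is limited). The gripper opens to 85 mm and grips with 20 to 120 N. Pads are 22 mm wide; open, the fingers measure 114 mm over their backs; the gripper's body (76 mm by 85 mm) begins 54 mm behind the grasp point. The pads swing forward as they close: fully open they stand 13 mm farther back than shut.
Start: joints at [1.125, 0.307, 1.506, -0, 1.328, -0.073], TCP at [0.209, 0.536, 0.231] pointing down, gripper open.
Joint ranges: [-3.12, 3.12], [-1.05, 2.28], [0.14, 2.33], [-1.42, 4.57], [0.1, 2.73], [-2.68, 2.68]. Speed limits (rad/s): [2.57, 2.57, 3.14, 3.14, 3.14, 3.14].

## Interface

Orientations are given as a rotation vector (axis times angle).
In Python, from station import ctrl gives the robot as it stands. The module is installed in compiled form; this text tells all that it offers.
- The arm moves only by the shell command python3 -m crank 'ROWS' [OPENING] [FORCE]. ROWS is JSON, a list of rows, each an object of numbers: "x", "y", "z": the shift along the tool's x, y, z in mm; "rx", "ry", "rz": the turn, a rotation vector about the tool's x, y, z in rad. A call has 1 to 10 rows; each row is the pose to reach, as a shift and turn from the pose measured when the call began, along the tool's axes at that moment; what a row does not reach only later rows make up. A row lasts 1/12 s, in which the tool goes at most 41.7 mm and 7.16 degrees, less where a joint would pass 70% of its speed; a pose out of reach is approached as far as the arm can. A call with a gripper value outside its range is refused whole. OPENING is the opening, from -1 (shut) to 1 (fully open), set as the call begins (- or left out, the last holds). The fingers move at their own pace and stop on an object; FORCE is the grip in N (left out, the last holds). Time passes only in rows, so rows that repeat a pose let the fingers close. It gives the time, the measured TCP pose, the force and the opening at its end, in the units of the state.
- ctrl.state(): the state, without advancing time (a new reading comes with each control period).
- ctrl.snapshot(name): name is "scene" or "side" or "wrist"; returns the picture (400x640x3 uint8, blue, green, red); there is no depth.
- ctrl.calibration(name): a dict with "fx", "fy", "cx", "cy" (pixels), "pose" (4x4, takes a point from camera to world coordinates). Camera axes: x right, y down, z forward; pixel columns grow to the right and rows downward; lengths in m; the calibration is good to about 2 mm. A picture is of the moment at which its call begins: read the wrist's pose just before it. calibration takes no time and is no camera call; for the wrist camera it gives the pose at the moment of the call.
- ctrl.finish_job(): hands the job in, once; it reports no verdict.
The state is a dict: "time": time; "qpos": joint angles; "dq": joint speeds; "joint_torque": joint torques, N m; "tool_pos": TCP position; "tcp_rot": TCP orientation; "contact_force": force on the tool from outside, world axes, zero at the start; "torque": the same for the moment, N m; "gripper_width": finger opening in m.
Only numpy, scipy, OpenCV 4.12 (cv2) and the standard library are available. Lean on these libraries where they do the work, as an engineer would, in place of code of your own. Each camera call takes 0.05 s, during which the arm holds its last target.

## Task

Refill the amenity counter: with the tray still locked in its loading position, stand every refill carton (the small brown cardboard boxes with a paper band) upright in the tray, one to a bay. Then swing the lock lever outwards to free the tray, push the tray along its centre line (it jams if pushed off-centre) all the way home against the stop board, and swing the lever fully back to lock it there. Do not lift the tray off its track, and leave the other things on the counter alone.

Things in the scene. Friction and masses are not known exactly. Their poses are not given: they have to be found in the camera images.
- track: Fixed wooden track of the slide, 400 x 160 mm, on the counter. Origin: middle of its underside. Its x is the slide direction, from the loading end (near the robot) to the home end; y left, z up. Two flat rails (tops 30 mm above the counter) leave a 22 mm slot along the centre line y = 0. An upright stop board closes the far end (its near face at x = 189 mm).
- tray_floor (a point): Centre of the floor's upper face in the loose wooden tray (228 mm long, 160 wide over the end panels) that slides on the track. x along the tray towards the stop, y left, z up. The floor is 6 mm thick and this face 36 mm above the counter. Four cross partitions, 4 mm thick and 14 tall, part it into five bays 40 mm long (x), 112 wide (y). Long sides stand 20 mm above this floor.
- tray_bay0 (a point): Middle of the floor of the tray's bay nearest the robot. Axes as the tray's. The next bay centres follow at 44, 88, 132 and 176 mm along x from here.
- tray: The same tray; this point is the middle of its floor's underside. Its only guide is a keel 60 mm long under its near end, in the track's slot with 0.8 mm of play each side. Because that is so short, the tray binds fast when pushed or pulled more than about 30 mm off the centre line, however hard (within 10 mm it slides), and frees when the push stops or is drawn back. On the centre line it slides with under 6 N.
- tray_push (a point): Middle of the outer face of the tray's near end panel (the face to push), on the centre line, 50 mm above the counter. Panel: smooth, 160 mm wide, 6 thick, from 30 to 70 mm above the counter. In the track's frame this point is at x = -39 mm when home, about -189 mm at the start.
- lever (a joint): Lock lever's angle: 0 = locked (bar parallel to the track, nose in a notch in the tray's left edge), growing to 0.75 rad = swung fully out to the left, away from the tray. The nose is clear from about 0.2 rad. It stays where it is left; about 1.5 N at the grip moves it. It can close only with the tray within about 5 mm of its loading position or of home.
- lever_grip (a point): Middle of the upright black round grip post at the lever's free end: 18 mm in diameter, top 102 mm and foot 56 mm above the counter, this point 77 mm. The lever swings in a level plane about lever_pivot, 125 mm away; seen from above, opening is clockwise.
- lever_pivot (a point): Axis of the lever, on a post beside the track's left edge, 50 mm above the counter.
- carton0_mid (a point): Centre of refill carton 0 (may be absent): plain brown cardboard box with a paper band, upright, 32 mm thick (its x), 60 wide (its y), 40 tall (z), 0.11 kg. All cartons are alike. Stood in a bay, its thickness lies along the tray and its centre is 20 mm above the tray's floor.
- carton1_mid (a point): Centre of refill carton 1 (may be absent): plain brown cardboard box with a paper band, upright, 32 mm thick (its x), 60 wide (its y), 40 tall (z), 0.11 kg. All cartons are alike. Stood in a bay, its thickness lies along the tray and its centre is 20 mm above the tray's floor.
- carton2_mid (a point): Centre of refill carton 2 (may be absent): plain brown cardboard box with a paper band, upright, 32 mm thick (its x), 60 wide (its y), 40 tall (z), 0.11 kg. All cartons are alike. Stood in a bay, its thickness lies along the tray and its centre is 20 mm above the tray's floor.
- carton3_mid (a point): Centre of refill carton 3 (may be absent): plain brown cardboard box with a paper band, upright, 32 mm thick (its x), 60 wide (its y), 40 tall (z), 0.11 kg. All cartons are alike. Stood in a bay, its thickness lies along the tray and its centre is 20 mm above the tray's floor.
- carton4_mid (a point): Centre of refill carton 4 (may be absent): plain brown cardboard box with a paper band, upright, 32 mm thick (its x), 60 wide (its y), 40 tall (z), 0.11 kg. All cartons are alike. Stood in a bay, its thickness lies along the tray and its centre is 20 mm above the tray's floor.
- lotion: Bystander, leave it alone: amber bottle, 56 mm across, 150 tall. Origin: centre of its underside.
- jar: Bystander, leave it alone: white ceramic jar with wooden cap, 72 mm across, 100 tall. Origin: centre of its underside.
- mug: Bystander, leave it alone: white mug, 80 mm across, 90 tall. Origin: centre of its underside.
- bell: Bystander, leave it alone: counter bell, brass dome on a wooden foot, 80 mm across, 53 tall. Origin: centre of its underside.
- tissues: Bystander, leave it alone: grey tissue box, 115 x 110 x 80 tall. Origin: centre of its underside.
- bowl: Bystander, leave it alone: blue bowl, 130 mm across, 50 tall. Origin: centre of its underside.
- keybox: Bystander, leave it alone: brown open box, 100 x 120 x 50 tall, with white cards standing in it. Origin: centre of its underside.
There are look-alikes about, which are no part of the job. What is shaped like the part that bears carton2_mid but purple is not meant.

How it is judged:
On the way, in this order (a step that is already met when the one before it is completed fails the run):
1. every carton stands upright in a bay of the tray, with the tray in its loading position and the lever locked (x of carton0_mid in the frame of tray_floor between -0.108 and 0.108 m and y of carton0_mid in the frame of tray_floor between -0.035 and 0.035 m and z of carton0_mid in the frame of tray_floor between 0.012 and 0.027 m and angle between each of carton0_mid, carton1_mid, carton2_mid, carton3_mid, carton4_mid's own z axis and vertical below 0.2 rad and x of carton1_mid in the frame of tray_floor between -0.108 and 0.108 m and y of carton1_mid in the frame of tray_floor between -0.035 and 0.035 m and z of carton1_mid in the frame of tray_floor between 0.012 and 0.027 m and x of carton2_mid in the frame of tray_floor between -0.108 and 0.108 m and y of carton2_mid in the frame of tray_floor between -0.035 and 0.035 m and z of carton2_mid in the frame of tray_floor between 0.012 and 0.027 m and x of carton3_mid in the frame of tray_floor between -0.108 and 0.108 m and y of carton3_mid in the frame of tray_floor between -0.035 and 0.035 m and z of carton3_mid in the frame of tray_floor between 0.012 and 0.027 m and x of carton4_mid in the frame of tray_floor between -0.108 and 0.108 m and y of carton4_mid in the frame of tray_floor between -0.035 and 0.035 m and z of carton4_mid in the frame of tray_floor between 0.012 and 0.027 m and x of tray_push in the frame of track below -0.175 m and value of joint lever below 0.07 rad), for 0.2 s.
2. the lever is swung outwards, the tray still in its loading position (value of joint lever above 0.3 rad and x of tray_push in the frame of track below -0.175 m), for 0.2 s.
3. the tray is home against the stop, the lever still open (x of tray_push in the frame of track between -0.045 and -0.03 m and value of joint lever above 0.2 rad), for 0.2 s.
4. the lever is swung back to lock the tray (x of tray_push in the frame of track between -0.045 and -0.03 m and value of joint lever below 0.07 rad), for 0.2 s.
At the end, for the whole second after the job is handed in: Every carton present stands upright (within 0.2 rad) on the floor of a bay of the tray, the tray is home (within 6 mm of the stop) and at rest, and the lever is locked (within 0.07 rad of 0) (all of step 4 and x of carton0_mid in the frame of tray_floor between -0.108 and 0.108 m and y of carton0_mid in the frame of tray_floor between -0.035 and 0.035 m and z of carton0_mid in the frame of tray_floor between 0.012 and 0.027 m and angle between each of carton0_mid, carton1_mid, carton2_mid, carton3_mid, carton4_mid's own z axis and vertical below 0.2 rad and x of carton1_mid in the frame of tray_floor between -0.108 and 0.108 m and y of carton1_mid in the frame of tray_floor between -0.035 and 0.035 m and z of carton1_mid in the frame of tray_floor between 0.012 and 0.027 m and x of carton2_mid in the frame of tray_floor between -0.108 and 0.108 m and y of carton2_mid in the frame of tray_floor between -0.035 and 0.035 m and z of carton2_mid in the frame of tray_floor between 0.012 and 0.027 m and x of carton3_mid in the frame of tray_floor between -0.108 and 0.108 m and y of carton3_mid in the frame of tray_floor between -0.035 and 0.035 m and z of carton3_mid in the frame of tray_floor between 0.012 and 0.027 m and x of carton4_mid in the frame of tray_floor between -0.108 and 0.108 m and y of carton4_mid in the frame of tray_floor between -0.035 and 0.035 m and z of carton4_mid in the frame of tray_floor between 0.012 and 0.027 m and linear speed of tray below 0.01 m/s); the robot touches nothing.
It fails at once if the tray is lifted off its track (15 mm) (height (world z) of tray_floor above 0.051 m).
It fails at once if a bystander is shifted more than 50 mm (distance of any of lotion, jar, mug, bell, tissues, bowl, keybox from where it was at the start of the episode above 0.05 m).
Of carton0, carton1, carton2, carton3, carton4 only 3 to 5 are there at a start; the rules pass over those that are not, and their reading is None.
At some moment in a run one of carton0, carton1, carton2, carton3, carton4 may be knocked a few centimetres aside while the robot is not near it.
It also fails if it takes over 210 s, if anything falls off the work surface, if the arm or the gripper's body presses on something with over 40 N, if the wrist force passes 120 N, or if a joint passes its speed limit or range.

## Working session

There is one attempt and no reset: what is moved stays moved. The work goes in short steps, Python scripts to look and compute and a shell command to move; the robot and the scene stay as the last step left them, time stands still between calls to the robot, and variables do not carry over. Pictures are saved under pics/ and viewed, and the job is handed in when it is done.

```bash
ls; mkdir -p pics; python3 - <<'E'
from station import ctrl
import cv2
print(ctrl.state())
for n in ("scene","side","wrist"):
    im=ctrl.snapshot(n); cv2.imwrite(f"pics/{n}0.png",im); c=ctrl.calibration(n); print(n,{k:(v if k!='pose' else [[round(float(a),4) for a in r] for r in v]) for k,v in c.items()})
E
```

```text
pics
{'time': 0.0, 'qpos': array([ 1.12551210e+00,  3.07569148e-01,  1.50767522e+00,  3.16664453e-05,
        1.32836814e+00, -7.34811952e-02]), 'dq': array([-0.00152921, -0.00100752,  0.00055705,  0.00145922,  0.00035321,
        0.00026896]), 'joint_torque': array([-6.52641938e-04, -4.57565868e+01, -2.51922762e+01, -1.45515555e-04,
        1.32096017e-02,  1.81887401e-05]), 'tool_pos': array([0.20860054, 0.53508995, 0.23038253]), 'tcp_rot': array([ 2.59295126,  1.77200349, -0.00276724]), 'contact_force': array([-0.12780977,  0.63028424, -0.19257559]), 'torque': array([ 0.02824138,  0.01000833, -0.00823167]), 'gripper_width': 0.0853727564081525}
scene {'fx': 381.945845609001, 'fy': 381.945845609001, 'cx': 317.6988389238542, 'cy': 193.20429811305414, 'pose': [[-0.5934, 0.6218, -0.5112, 1.0257], [0.8048, 0.4456, -0.3922, 0.4912], [-0.0161, -0.6441, -0.7648, 0.863], [0.0, 0.0, 0.0, 1.0]]}
side {'fx': 411.60085861542495, 'fy': 411.60085861542495, 'cx': 319.4615645534075, 'cy': 201.34435077851168, 'pose': [[0.7623, -0.4504, 0.4647, -0.041], [-0.6471, -0.5202, 0.5573, -0.5978], [-0.0093, -0.7256, -0.688, 0.8982], [0.0, 0.0, 0.0, 1.0]]}
wrist {'fx': 298.50900289799864, 'fy': 298.50900289799864, 'cx': 314.3453838554622, 'cy': 199.77478433905404, 'pose': [[0.3635, 0.8922, 0.2681, 0.1397], [0.9316, -0.3473, -0.1075, 0.5614], [-0.0028, 0.2888, -0.9574, 0.3731], [0.0, 0.0, 0.0, 1.0]]}
```

View pics/scene0.png

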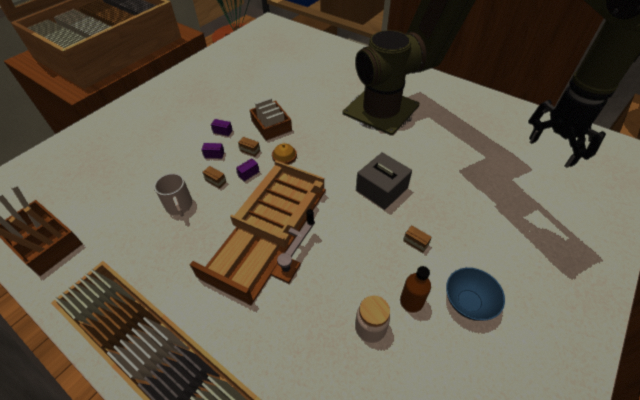

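View pics/side0.png

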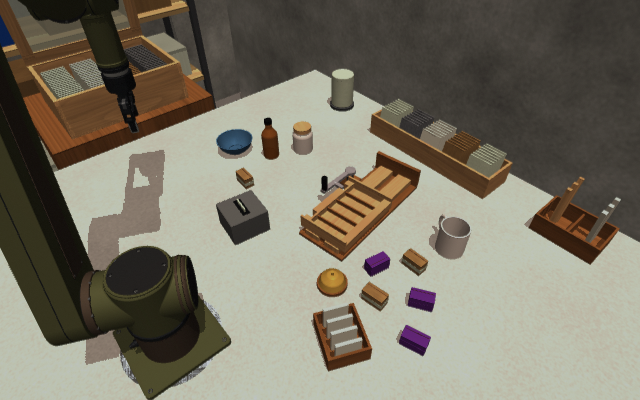

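View pics/wrist0.png

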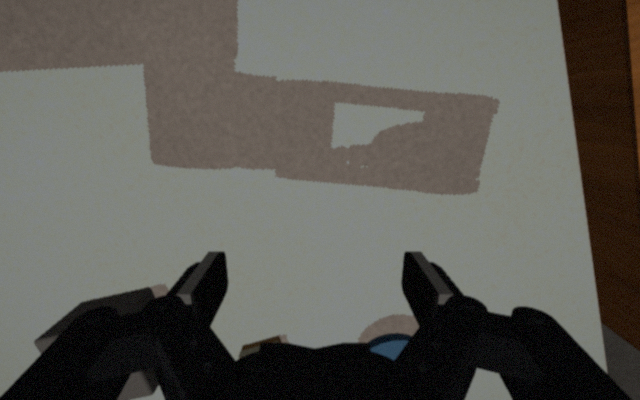

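Scene view: the brown cartons sit at scene pixels (249,145), (214,176) and (418,238). The purple look-alikes are at (221,127), (213,150) and (248,169). I'll enlarge both views to confirm.

```bash
cat > h.py <<'E'
import numpy as np, cv2
from station import ctrl
def ray(name,u,v,cal=None):
    c=cal or ctrl.calibration(name); P=np.array(c["pose"])
    d=P[:3,:3]@np.array([(u-c["cx"])/c["fx"],(v-c["cy"])/c["fy"],1.0]); return P[:3,3],d/np.linalg.norm(d)
def onz(name,u,v,z,cal=None):
    o,d=ray(name,u,v,cal); return o+d*(z-o[2])/d[2]
def proj(name,p,cal=None):
    c=cal or ctrl.calibration(name); P=np.array(c["pose"]); q=P[:3,:3].T@(np.asarray(p)-P[:3,3])
    return np.array([c["fx"]*q[0]/q[2]+c["cx"],c["fy"]*q[1]/q[2]+c["cy"]])
def tri(*obs):
    A=np.zeros((3,3));b=np.zeros(3)
    for n,u,v in obs:
        o,d=ray(n,u,v);M=np.eye(3)-np.outer(d,d);A+=M;b+=M@o
    return np.linalg.solve(A,b)
def crop(im,x0,y0,x1,y1,s,fn):
    cv2.imwrite(fn,cv2.resize(im[y0:y1,x0:x1],None,fx=s,fy=s,interpolation=cv2.INTER_CUBIC))
E
python3 - <<'E'
from h import *
s=cv2.imread('pics/scene0.png');d=cv2.imread('pics/side0.png')
crop(s,190,80,340,310,4,'pics/a.png') if 0 else crop(s,185,90,345,210,5,'pics/s1.png')
crop(s,180,180,340,300,5,'pics/s2.png')
crop(s,340,140,500,260,5,'pics/s3.png')
crop(d,290,150,450,270,5,'pics/d1.png')
crop(d,300,240,460,360,5,'pics/d2.png')
crop(d,210,130,370,250,5,'pics/d3.png')
E
```

```text
(no output)
```

View pics/s1.png

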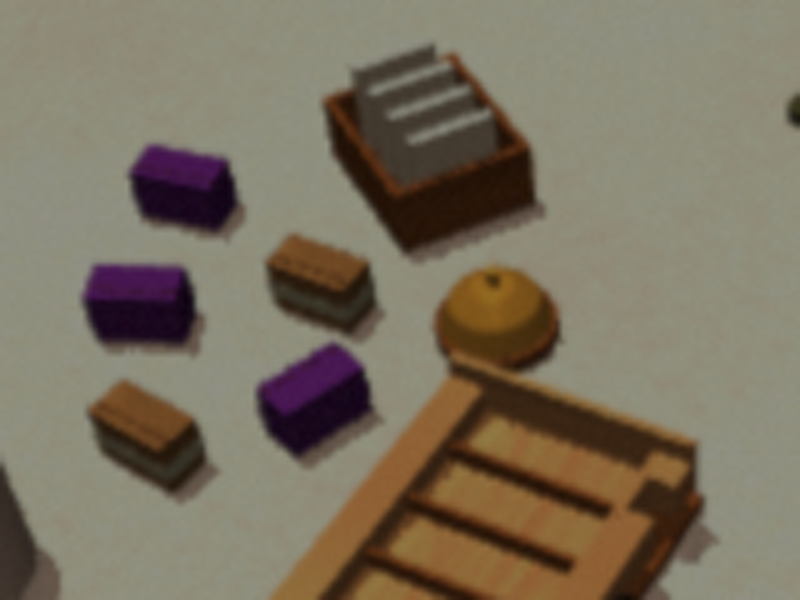

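View pics/s2.png

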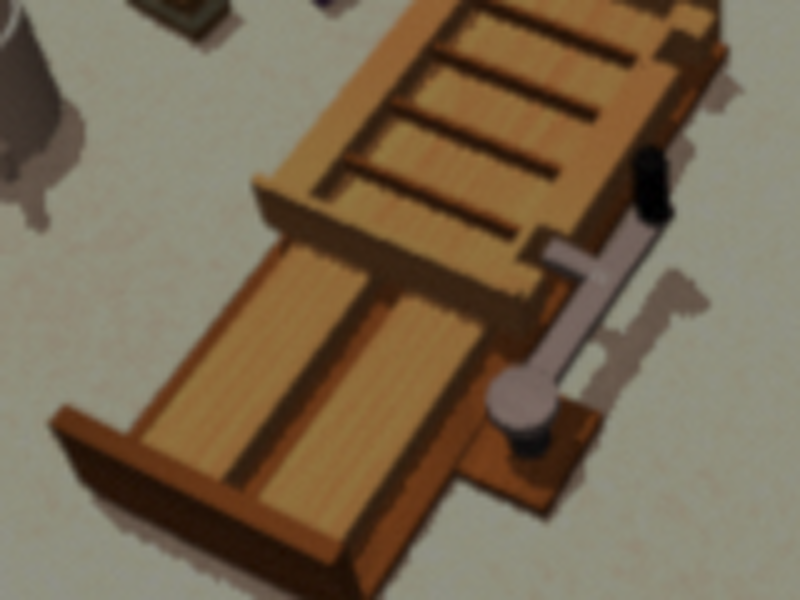

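View pics/s3.png

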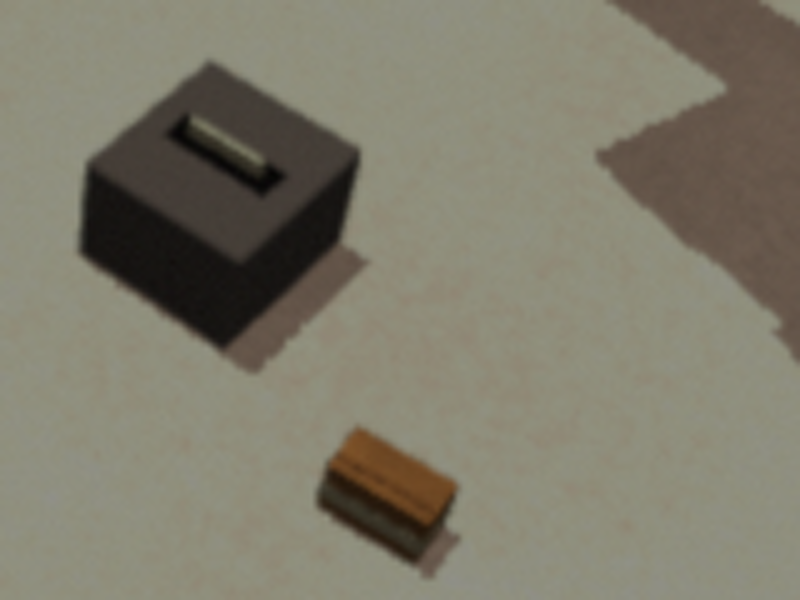

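View pics/d1.png

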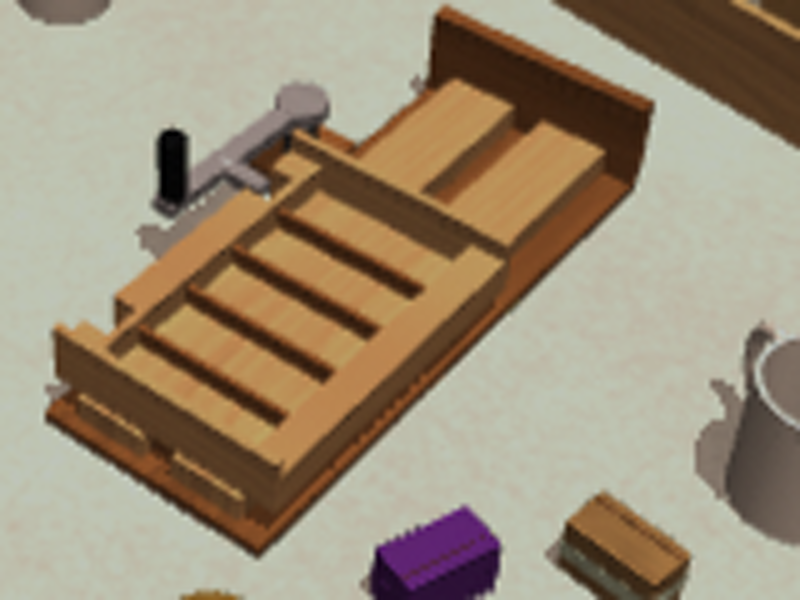

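View pics/d2.png

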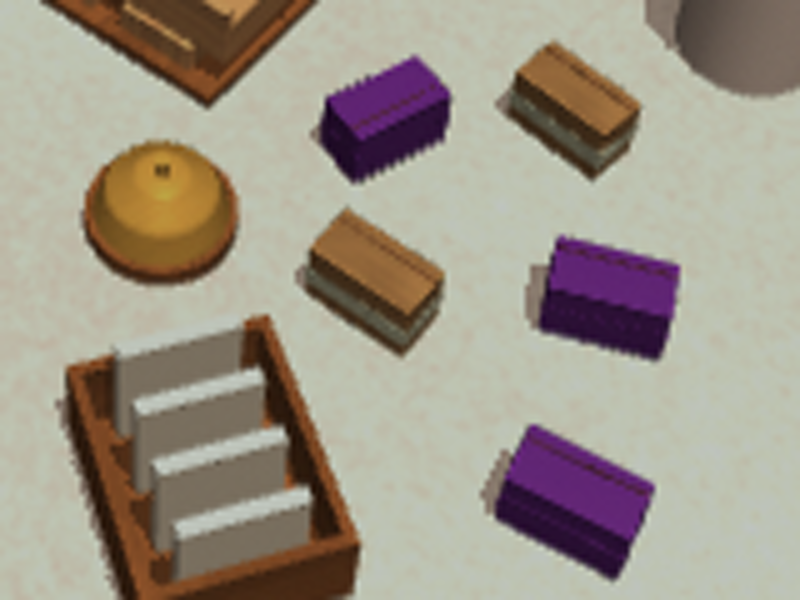

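View pics/d3.png

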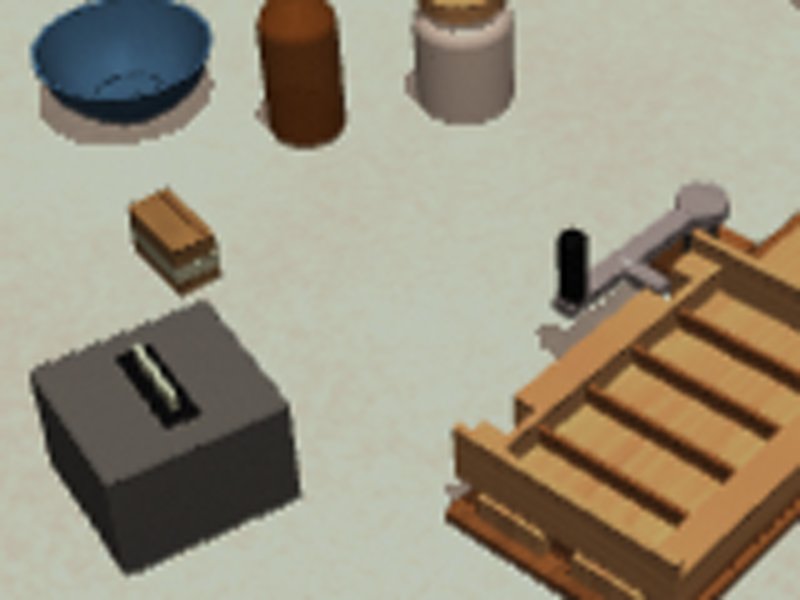

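```bash
python3 - <<'E'
from h import *
np.set_printoptions(precision=4,suppress=True)
off={'s1':('scene',185,90),'s2':('scene',180,180),'s3':('scene',340,140),'d1':('side',290,150),'d2':('side',300,240),'d3':('side',210,130)}
def px(k,u,v): n,x,y=off[k]; return n,(u+.5)/5-.5+x,(v+.5)/5-.5+y
C={'A':[('s1',[(293,234),(372,262),(350,300),(268,268)]),('d2',[(347,210),(442,270),(403,315),(310,250)])],
'B':[('s1',[(127,381),(202,415),(165,450),(92,412)]),('d2',[(553,43),(640,103),(598,140),(517,75)])],
'C':[('s3',[(358,427),(457,487),(433,525),(328,462)]),('d3',[(165,188),(215,242),(180,265),(130,207)])]}
for k,vs in C.items():
    for key,pts in vs:
        P=np.array([onz(*px(key,*p),.04) for p in pts])[:,:2]
        c=P.mean(0); L=[np.linalg.norm(P[i]-P[(i+1)%4])*1000 for i in range(4)]
        e=(P[1]-P[0])+(P[2]-P[3]); e2=(P[1]-P[2])+(P[0]-P[3])
        print(k,key,c,'sides',np.round(L),'dir long',np.degrees(np.arctan2(e[1],e[0])),'short',np.degrees(np.arctan2(e2[1],e2[0])))
T={'nearR':[('s1',450,352),('d1',282,470)],'nearL':[('s1',695,440),('d1',55,325)],'farR':[('s2',257,180),('d1',508,245)],'farL':[('s2',535,297),('d1',297,132)],
'stopR':[('s2',60,408),('d1',652,103)],'stopL':[('s2',345,560),('d1',440,8)],'pivot':[('s2',523,390),('d1',303,103)],'grip':[('s2',650,152),('d1',172,135)]}
for k,v in T.items():
    o=[px(*a) for a in v]; p=tri(*o); print(k,p,'z.07:',[onz(*q,.07 if k!='grip' else .102)[:2] for q in o])
E
```

```text
A s1 [ 0.4345 -0.2342] sides [61. 36. 63. 34.] dir long 98.47076228314619 short -161.96253640575247
A d2 [ 0.4323 -0.2374] sides [56. 33. 56. 31.] dir long -80.89383738422049 short 8.982481759025621
B s1 [ 0.5904 -0.2295] sides [58. 33. 58. 30.] dir long 95.11353665596869 short -175.892964667315
B d2 [ 0.5898 -0.2322] sides [57. 36. 56. 32.] dir long -88.89907197209591 short 2.8669850485124244
C s3 [0.4367 0.3616] sides [58. 28. 61. 29.] dir long 86.43721680624773 short 178.03042388401232
C d3 [0.4348 0.3551] sides [69. 30. 71. 28.] dir long -95.25894236510983 short 6.100726162800476
nearR [ 0.4666 -0.0952  0.0692] z.07: [array([ 0.4667, -0.0941]), array([ 0.4666, -0.0962])]
nearL [0.4415 0.0649 0.0721] z.07: [array([0.4398, 0.0639]), array([0.4428, 0.0665])]
farR [ 0.6872 -0.0548  0.0681] z.07: [array([ 0.6881, -0.0536]), array([ 0.6854, -0.056 ])]
farL [0.6615 0.1055 0.0677] z.07: [array([0.6594, 0.1098]), array([0.6627, 0.1004])]
stopR [ 0.8427 -0.0303  0.0772] z.07: [array([ 0.8401, -0.0337]), array([ 0.852 , -0.0261])]
stopL [0.8192 0.1299 0.073 ] z.07: [array([0.8174, 0.1296]), array([0.8236, 0.1317])]
pivot [0.6978 0.1318 0.0553] z.07: [array([0.7034, 0.1386]), array([0.6852, 0.1188])]
grip [0.5749 0.1183 0.1046] z.07: [array([0.5733, 0.1171]), array([0.577 , 0.1205])]
```

Three banded brown cartons match the description (A, B, C). The purple boxes have no band and are excluded. Tray yaw is about 9.5°. I'll write the move calculator and go above C for a wrist look.

```bash
cat > go.py <<'E'
import sys,numpy as np
from scipy.spatial.transform import Rotation as R
from station import ctrl
# go.py x y z yawdeg(direction of tool x); prints shift mm/turn rad in tool axes
s=ctrl.state(); p=s["tool_pos"]; r=R.from_rotvec(s["tcp_rot"])
x=r.as_matrix()[:,0]
print("t %.2f pos %s yaw %.2f w %.4f F %s"%(s["time"],np.round(p,4),np.degrees(np.arctan2(x[1],x[0])),s["gripper_width"],np.round(s["contact_force"],1)))
a=list(map(float,sys.argv[1:]))
for i in range(0,len(a),4):
    t=np.array(a[i:i+3]); y=np.radians(a[i+3])
    G=np.array([[np.cos(y),np.sin(y),0],[np.sin(y),-np.cos(y),0],[0,0,-1]]).T
    G=np.column_stack([[np.cos(y),np.sin(y),0],[np.sin(y),-np.cos(y),0],[0,0,-1]])
    d=r.inv().apply(t-p)*1000; w=(r.inv()*R.from_matrix(G)).as_rotvec()
    print("shift",np.round(d,1),"turn",np.round(w,4),"rows>=",int(np.ceil(max(np.linalg.norm(d)/41.7,np.degrees(np.linalg.norm(w))/7.16))))
E
python3 go.py 0.38 0.356 0.23 94 
python3 - <<'E'
from h import *
b=onz('scene',(497.5)/5+185,(320)/5+90,.03);b2=onz('side',162/5+300,215/5+240,.03);print('bell',b,b2)
for u,v in((315,375),):print('purple1 top',onz('scene',u/5+185,v/5+90,.04))
print('tissue', onz('side',160/5+210,395/5+130,.08), onz('scene',225/5+340,160/5+140,.08))
print('key', onz('scene',(430)/5+185,150/5+90,.05))
E
```

```text
t 0.15 pos [0.2087 0.5352 0.2306] yaw 68.70 w 0.0855 F [-0.  -0.1  0.5]
shift [-104.7  224.7    0.7] turn [-0.0005  0.0015 -0.4416] rows>= 6
bell [ 0.40033409 -0.11561463  0.03      ] [ 0.37562791 -0.1452774   0.03      ]
purple1 top [ 0.50853192 -0.16787809  0.04      ]
tissue [0.32488372 0.18494409 0.08      ] [0.32994207 0.19679167 0.08      ]
key [ 0.31635887 -0.24129543  0.05      ]
```

```bash
python3 -m crank '[{"x":-105,"y":225,"z":0,"rz":-0.44},{"x":-105,"y":225,"z":0,"rz":-0.44},{"x":-105,"y":225,"z":0,"rz":-0.44},{"x":-105,"y":225,"z":0,"rz":-0.44},{"x":-105,"y":225,"z":0,"rz":-0.44},{"x":-105,"y":225,"z":0,"rz":-0.44},{"x":-105,"y":225,"z":0,"rz":-0.44},{"x":-105,"y":225,"z":0,"rz":-0.44},{"x":-105,"y":225,"z":0,"rz":-0.44}]' 1 40
python3 - <<'E'
from h import *
import pickle
c=ctrl.calibration('wrist');im=ctrl.snapshot('wrist');pickle.dump(c,open('w1.pkl','wb'));cv2.imwrite('pics/w1.png',im);print(proj('wrist',[.435,.358,.04],c))
E
python3 go.py
```

```text
[256.61440416 368.85682415]
t 0.20 pos [0.2088 0.5353 0.2307] yaw 68.69 w 0.0853 F [ 0.3 -0.4 -0.3]validation failed for argument at $[0]...
```

View pics/w1.png

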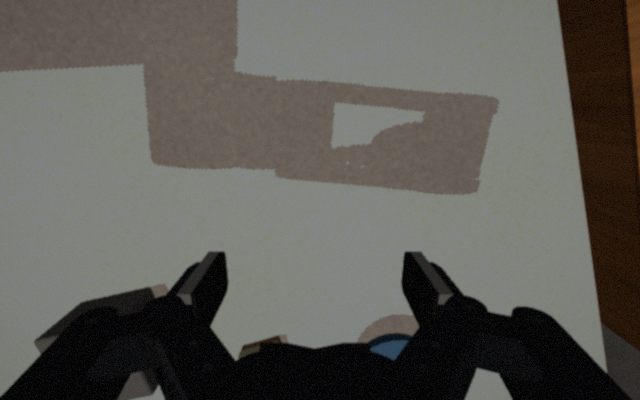

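```bash
python3 -m crank '[{"x":-10,"y":20,"z":0,"rx":0,"ry":0,"rz":-0.04}]' 1 40
```

```text
time: 0.28
tool_pos: [0.2221, 0.521, 0.2305]
tcp_rot: [-2.554, -1.827, 0.002]
contact_force: [1.2, 0.3, 0.7]
gripper_width: 0.0849
```

```bash
python3 go.py 0.52 0.358 0.25 92
```

```text
t 0.28 pos [0.2221 0.521  0.2305] yaw 71.15 w 0.0849 F [1.2 0.3 0.7]
shift [-58.  334.5 -20.3] turn [-0.0021 -0.0007 -0.3639] rows>= 9
```

```bash
python3 -m crank '[{"x":-58,"y":335,"z":-20,"rx":0,"ry":0,"rz":-0.364},{"x":-58,"y":335,"z":-20,"rx":0,"ry":0,"rz":-0.364},{"x":-58,"y":335,"z":-20,"rx":0,"ry":0,"rz":-0.364},{"x":-58,"y":335,"z":-20,"rx":0,"ry":0,"rz":-0.364},{"x":-58,"y":335,"z":-20,"rx":0,"ry":0,"rz":-0.364},{"x":-58,"y":335,"z":-20,"rx":0,"ry":0,"rz":-0.364},{"x":-58,"y":335,"z":-20,"rx":0,"ry":0,"rz":-0.364},{"x":-58,"y":335,"z":-20,"rx":0,"ry":0,"rz":-0.364},{"x":-58,"y":335,"z":-20,"rx":0,"ry":0,"rz":-0.364},{"x":-58,"y":335,"z":-20,"rx":0,"ry":0,"rz":-0.364}]' 1 40
cat > snap.py <<'E'
from h import *
import pickle,sys
n=sys.argv[1];im0=sys.argv[2] if len(sys.argv)>2 else 'wrist'
c=ctrl.calibration(im0);im=ctrl.snapshot(im0);pickle.dump(c,open(f'{n}.pkl','wb'));cv2.imwrite(f'pics/{n}.png',im)
E
python3 -m crank '[{"x":0,"y":0,"z":0,"rx":0,"ry":0,"rz":0},{"x":0,"y":0,"z":0,"rx":0,"ry":0,"rz":0}]'
python3 snap.py w2; python3 go.py
```

```text
time: 1.12
tool_pos: [0.5244, 0.3555, 0.2493]
tcp_rot: [-2.187, -2.254, -0.0]
contact_force: [-0.8, 0.2, 0.2]
gripper_width: 0.0852
time: 1.28
tool_pos: [0.5237, 0.3555, 0.2488]
tcp_rot: [-2.187, -2.254, 0.002]
contact_force: [-0.3, -0.8, 0.2]
gripper_width: 0.0852
t 1.33 pos [0.5231 0.3559 0.2489] yaw 91.78 w 0.0854 F [-0.6  0.7 -0.1]
```

View pics/w2.png

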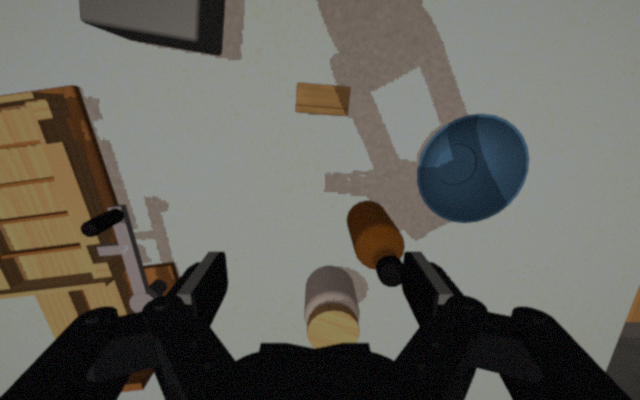

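Carton C is at about (322,98) in the wrist view. The jar and lotion are just under the gripper, which is well above them.

```bash
python3 -c "
from h import *
im=cv2.imread('pics/w2.png');crop(im,272,60,372,135,8,'pics/w2c.png')"
```

```text
(no output)
```

View pics/w2c.png

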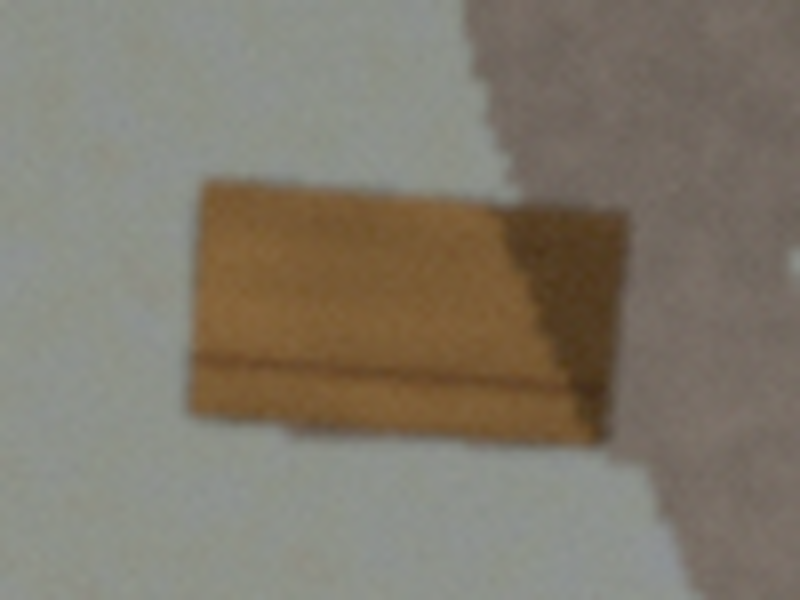

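```bash
cat > box.py <<'E'
# box.py pkl z scale x0 y0  u v u v u v u v  (crop corners around top face, first edge long)
from h import *
import sys,pickle
a=sys.argv; c=pickle.load(open(a[1]+'.pkl','rb')); z,s,x0,y0=map(float,a[2:6]); q=np.array(list(map(float,a[6:]))).reshape(-1,2)
P=np.array([onz('',(u+.5)/s-.5+x0,(v+.5)/s-.5+y0,z,c)[:2] for u,v in q])
L=[round(1000*np.linalg.norm(P[i]-P[(i+1)%4])) for i in range(4)]
e=P[1]-P[0]+P[2]-P[3];f=P[1]-P[2]+P[0]-P[3]
print(P.mean(0).round(4),'sides',L,'long %.1f short %.1f'%(np.degrees(np.arctan2(e[1],e[0])),np.degrees(np.arctan2(f[1],f[0]))))
E
python3 box.py w2 .04 8 272 60 203 180 627 212 607 443 190 414; python3 go.py .4365 .360 .25 88 .4365 .360 .01 88
```

```text
[0.4373 0.3608] sides [59, 31, 59, 31] long 87.8 short 177.9
t 1.33 pos [0.5231 0.3559 0.2489] yaw 91.78 w 0.0854 F [-0.6  0.7 -0.1]
shift [  6.8 -86.5  -0.9] turn [-0.0017 -0.0001  0.066 ] rows>= 3
shift [  6.7 -86.1 239.1] turn [-0.0017 -0.0001  0.066 ] rows>= 7
```

```bash
python3 -m crank '[{"x":8,"y":-86,"z":0,"rx":0,"ry":0,"rz":0.07},{"x":8,"y":-86,"z":0,"rx":0,"ry":0,"rz":0.07},{"x":8,"y":-86,"z":0,"rx":0,"ry":0,"rz":0.07},{"x":8,"y":-86,"z":40,"rx":0,"ry":0,"rz":0.07},{"x":8,"y":-86,"z":80,"rx":0,"ry":0,"rz":0.07},{"x":8,"y":-86,"z":120,"rx":0,"ry":0,"rz":0.07},{"x":8,"y":-86,"z":160,"rx":0,"ry":0,"rz":0.07},{"x":8,"y":-86,"z":180,"rx":0,"ry":0,"rz":0.07}]' 1 40; python3 go.py .4373 .3608 .012 87.8
```

```text
time: 2.0
tool_pos: [0.4324, 0.3605, 0.0653]
tcp_rot: [-2.259, -2.179, 0.012]
contact_force: [-1.3, -0.5, -0.4]
gripper_width: 0.0855
t 2.00 pos [0.4324 0.3605 0.0653] yaw 87.93 w 0.0855 F [-1.3 -0.5 -0.4]
shift [ 0.7  5.3 53.3] turn [-0.007   0.0036  0.0022] rows>= 2
```

```bash
python3 -m crank '[{"x":1,"y":5,"z":0,"rx":-0.007,"ry":0.004,"rz":0},{"x":1,"y":5,"z":20,"rx":-0.007,"ry":0.004,"rz":0},{"x":1,"y":5,"z":40,"rx":-0.007,"ry":0.004,"rz":0},{"x":1,"y":5,"z":53,"rx":-0.007,"ry":0.004,"rz":0},{"x":1,"y":5,"z":53,"rx":-0.007,"ry":0.004,"rz":0},{"x":1,"y":5,"z":53,"rx":-0.007,"ry":0.004,"rz":0}]'; python3 go.py .4373 .3608 .012 87.8
python3 -m crank '[{"x":0,"y":0,"z":0,"rx":0,"ry":0,"rz":0},{"x":0,"y":0,"z":0,"rx":0,"ry":0,"rz":0},{"x":0,"y":0,"z":0,"rx":0,"ry":0,"rz":0},{"x":0,"y":0,"z":0,"rx":0,"ry":0,"rz":0},{"x":0,"y":0,"z":0,"rx":0,"ry":0,"rz":0},{"x":0,"y":0,"z":0,"rx":0,"ry":0,"rz":0}]' -1 40; python3 go.py .4373 .3608 .15 99.5
```

```text
time: 2.5
tool_pos: [0.4367, 0.3619, 0.0131]
tcp_rot: [-2.26, -2.182, -0.001]
contact_force: [0.1, -0.3, -0.3]
gripper_width: 0.0855
t 2.50 pos [0.4367 0.3619 0.0131] yaw 88.01 w 0.0855 F [ 0.1 -0.3 -0.3]
shift [-1.1  0.6  1.1] turn [ 0.0004 -0.0007  0.0036] rows>= 1
time: 3.0
tool_pos: [0.4378, 0.363, 0.0151]
tcp_rot: [-2.26, -2.182, -0.007]
contact_force: [-0.9, 0.8, 5.6]
gripper_width: 0.0593
t 3.00 pos [0.4378 0.363  0.0151] yaw 88.01 w 0.0593 F [-0.9  0.8  5.6]
shift [  -1.8   -0.  -134.9] turn [ 0.0034 -0.0029 -0.2006] rows>= 4
```

```bash
python3 -m crank '[{"x":0,"y":0,"z":-30,"rx":0,"ry":0,"rz":0},{"x":0,"y":0,"z":-70,"rx":0,"ry":0,"rz":-0.05},{"x":0,"y":0,"z":-110,"rx":0,"ry":0,"rz":-0.1},{"x":0,"y":0,"z":-150,"rx":0,"ry":0,"rz":-0.2},{"x":0,"y":0,"z":-190,"rx":0,"ry":0,"rz":-0.2},{"x":0,"y":0,"z":-225,"rx":0,"ry":0,"rz":-0.2},{"x":0,"y":0,"z":-225,"rx":0,"ry":0,"rz":-0.2}]'; python3 go.py .66 .02 .24 99.5
```

```text
time: 3.58
tool_pos: [0.4409, 0.3651, 0.2496]
tcp_rot: [2.027, 2.394, 0.033]
contact_force: [1.4, 0.7, -0.2]
gripper_width: 0.0594
t 3.58 pos [0.4409 0.3651 0.2496] yaw 99.48 w 0.0594 F [ 1.4  0.7 -0.2]
shift [-376.5  159.1    8.8] turn [ 0.0189 -0.01   -0.0005] rows>= 10
```

```bash
python3 -m crank '[{"x":-376,"y":159,"z":9,"rx":0.019,"ry":-0.01,"rz":0},{"x":-376,"y":159,"z":9,"rx":0.019,"ry":-0.01,"rz":0},{"x":-376,"y":159,"z":9,"rx":0.019,"ry":-0.01,"rz":0},{"x":-376,"y":159,"z":9,"rx":0.019,"ry":-0.01,"rz":0},{"x":-376,"y":159,"z":9,"rx":0.019,"ry":-0.01,"rz":0},{"x":-376,"y":159,"z":9,"rx":0.019,"ry":-0.01,"rz":0},{"x":-376,"y":159,"z":9,"rx":0.019,"ry":-0.01,"rz":0},{"x":-376,"y":159,"z":9,"rx":0.019,"ry":-0.01,"rz":0},{"x":-376,"y":159,"z":9,"rx":0.019,"ry":-0.01,"rz":0},{"x":-376,"y":159,"z":9,"rx":0.019,"ry":-0.01,"rz":0}]'
python3 -m crank '[{"x":0,"y":0,"z":0,"rx":0,"ry":0,"rz":0},{"x":0,"y":0,"z":0,"rx":0,"ry":0,"rz":0},{"x":0,"y":0,"z":0,"rx":0,"ry":0,"rz":0},{"x":0,"y":0,"z":0,"rx":0,"ry":0,"rz":0}]'
python3 snap.py w3; python3 go.py
```

```text
time: 4.42
tool_pos: [0.6609, 0.0173, 0.2398]
tcp_rot: [2.031, 2.395, -0.0]
contact_force: [0.9, 1.1, -0.8]
gripper_width: 0.0592
time: 4.75
tool_pos: [0.6598, 0.0185, 0.2397]
tcp_rot: [-2.031, -2.397, 0.001]
contact_force: [-0.1, 0.2, -0.9]
gripper_width: 0.0592
t 4.80 pos [0.6599 0.0188 0.2398] yaw 99.48 w 0.0591 F [ 0.4  0.1 -0.7]
```

View pics/w3.png

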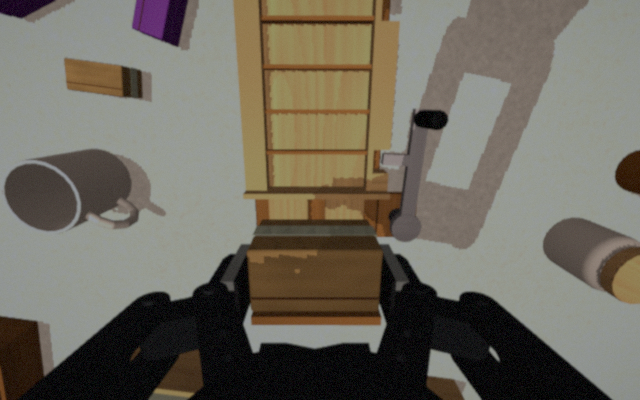

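```bash
python3 -c "
from h import *
im=cv2.imread('pics/w3.png');crop(im,230,0,410,120,4,'pics/w3a.png');crop(im,230,90,440,240,4 if 0 else 3.8,'pics/w3b.png')"
```

```text
(no output)
```

View pics/w3a.png

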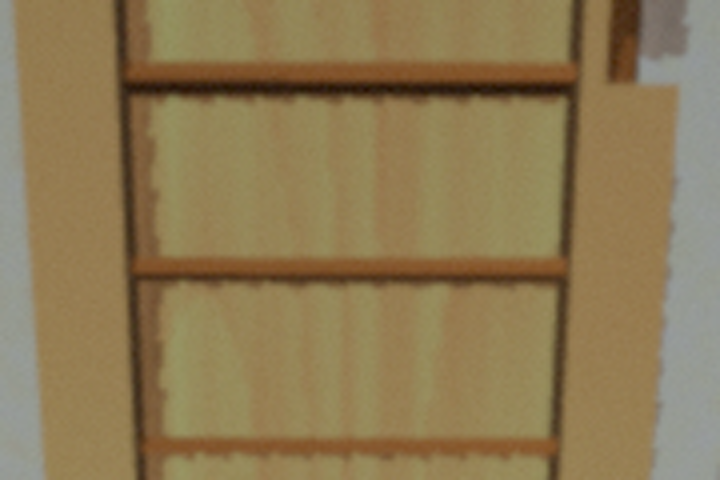

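View pics/w3b.png

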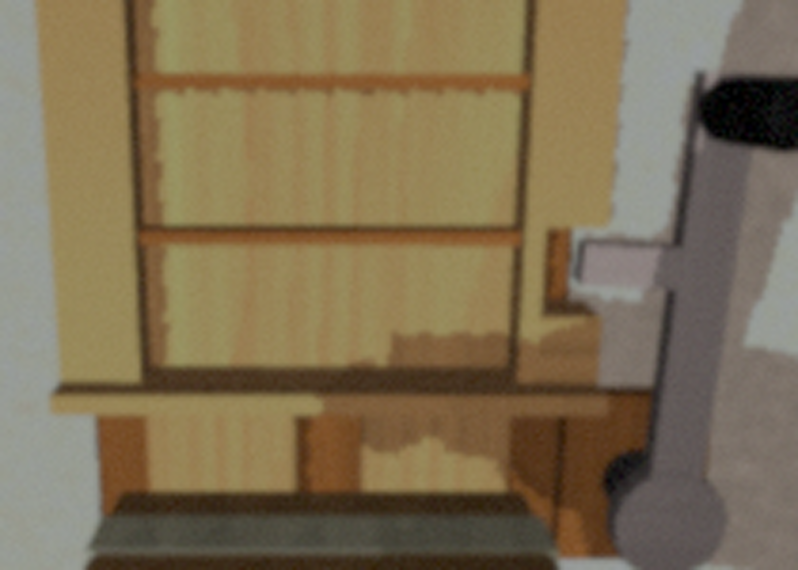

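```bash
python3 - <<'E'
from h import *
import pickle
np.set_printoptions(precision=4,suppress=True)
c=pickle.load(open('w3.pkl','rb'))
def A(u,v,z):return onz('',(u+.5)/4-.5+230,(v+.5)/4-.5,z,c)
def B(u,v,z):return onz('',(u+.5)/3.8-.5+230,(v+.5)/3.8-.5+90,z,c)
L=[(A(128,73,.05),A(576,73,.05)),(A(134,267,.05),A(567,267,.05)),(A(142,446,.05),A(556,446,.05)),(B(145,236,.05),B(521,236,.05))]
M=[]
for r,l in L:
    m=(r+l)/2;M.append(m[:2]);d=(l-r);print(m,'len',np.linalg.norm(d),'yaw',np.degrees(np.arctan2(d[1],d[0]))-90)
M=np.array(M);print(np.linalg.norm(np.diff(M,axis=0),axis=1)); d=M[3]-M[0];print('axis yaw',np.degrees(np.arctan2(d[1],d[0])),'centre',M.mean(0))
print('far panel top',B(55,400,.07),B(608,400,.07))
print('grip top',B(760,110,.102),'pivot cap',B(670,520,.06))
print('wrist pose',c['pose'][:3,3])
E
```

```text
[ 0.5008 -0.0056  0.05  ] len 0.11000077374203947 yaw 9.417277844129273
[0.5441 0.0013 0.05  ] len 0.11089772013531883 yaw 9.422012975252727
[0.5875 0.0082 0.05  ] len 0.11042051199097219 yaw 9.426758826883201
[0.63   0.0158 0.05  ] len 0.10968344689538695 yaw 9.431419153535643
[0.0438 0.0439 0.0432]
axis yaw 9.432461630465763 centre [0.5656 0.0049]
far panel top [ 0.6865 -0.0555  0.07  ] [0.6606 0.1006 0.07  ]
grip top [0.577  0.1097 0.102 ] pivot cap [0.6969 0.1312 0.06  ]
wrist pose [0.5868 0.0056 0.3822]
```

```bash
python3 go.py .6529 .0195 .10 99.42
```

```text
t 4.80 pos [0.6599 0.0188 0.2398] yaw 99.48 w 0.0591 F [ 0.4  0.1 -0.7]
shift [  1.9  -6.8 139.8] turn [-0.0001  0.0004  0.001 ] rows>= 4
```

```bash
python3 -m crank '[{"x":2,"y":-7,"z":30,"rx":0,"ry":0,"rz":0},{"x":2,"y":-7,"z":70,"rx":0,"ry":0,"rz":0},{"x":2,"y":-7,"z":110,"rx":0,"ry":0,"rz":0},{"x":2,"y":-7,"z":140,"rx":0,"ry":0,"rz":0},{"x":2,"y":-7,"z":140,"rx":0,"ry":0,"rz":0},{"x":2,"y":-7,"z":140,"rx":0,"ry":0,"rz":0}]'; python3 go.py .6529 .0195 .052 99.42
```

```text
time: 5.3
tool_pos: [0.6506, 0.021, 0.0986]
tcp_rot: [-2.026, -2.396, 0.005]
contact_force: [0.0, 0.9, -0.3]
gripper_width: 0.059
t 5.30 pos [0.6506 0.021  0.0986] yaw 99.58 w 0.0590 F [ 0.   0.9 -0.3]
shift [-1.9  2.2 46.6] turn [-0.0046 -0.0007  0.0027] rows>= 2
```

```bash
python3 -m crank '[{"x":-2,"y":2,"z":0,"rx":-0.005,"ry":-0.001,"rz":0},{"x":-2,"y":2,"z":8,"rx":-0.005,"ry":-0.001,"rz":0},{"x":-2,"y":2,"z":16,"rx":-0.005,"ry":-0.001,"rz":0},{"x":-2,"y":2,"z":24,"rx":-0.005,"ry":-0.001,"rz":0},{"x":-2,"y":2,"z":32,"rx":-0.005,"ry":-0.001,"rz":0},{"x":-2,"y":2,"z":40,"rx":-0.005,"ry":-0.001,"rz":0},{"x":-2,"y":2,"z":46,"rx":-0.005,"ry":-0.001,"rz":0},{"x":-2,"y":2,"z":46,"rx":-0.005,"ry":-0.001,"rz":0},{"x":-2,"y":2,"z":46,"rx":-0.005,"ry":-0.001,"rz":0}]';python3 go.py .6529 .0195 .052 99.42
```

```text
time: 6.05
tool_pos: [0.6526, 0.0193, 0.0519]
tcp_rot: [-2.028, -2.399, 0.0]
contact_force: [0.1, 0.2, -2.0]
gripper_width: 0.0592
t 6.05 pos [0.6526 0.0193 0.0519] yaw 99.57 w 0.0592 F [ 0.1  0.2 -2. ]
shift [ 0.2  0.3 -0.1] turn [-0.0003  0.0001  0.0027] rows>= 1
```

```bash
python3 -m crank '[{"x":0,"y":0,"z":1,"rx":0,"ry":0,"rz":0},{"x":0,"y":0,"z":1,"rx":0,"ry":0,"rz":0},{"x":0,"y":0,"z":1,"rx":0,"ry":0,"rz":0},{"x":0,"y":0,"z":1,"rx":0,"ry":0,"rz":0}]' 0.65; python3 -m crank '[{"x":0,"y":0,"z":-15,"rx":0,"ry":0,"rz":0},{"x":0,"y":0,"z":-50,"rx":0,"ry":0,"rz":0},{"x":0,"y":0,"z":-90,"rx":0,"ry":0,"rz":0},{"x":0,"y":0,"z":-130,"rx":0,"ry":0,"rz":0},{"x":0,"y":0,"z":-170,"rx":0,"ry":0,"rz":0},{"x":0,"y":0,"z":-200,"rx":0,"ry":0,"rz":0},{"x":0,"y":0,"z":-200,"rx":0,"ry":0,"rz":0}]'; python3 go.py .68 -.24 .25 92 .67 -.24 .25 92
```

```text
time: 6.38
tool_pos: [0.6526, 0.0193, 0.051]
tcp_rot: [-2.028, -2.399, 0.0]
contact_force: [0.7, 0.2, 0.4]
gripper_width: 0.0705
time: 6.97
tool_pos: [0.657, 0.0192, 0.26]
tcp_rot: [2.02, 2.39, 0.015]
contact_force: [1.0, 0.3, 1.0]
gripper_width: 0.0704
t 6.97 pos [0.657  0.0192 0.26  ] yaw 99.57 w 0.0704 F [1.  0.3 1. ]
shift [-259.4  -20.6   10.6] turn [0.0152 0.0022 0.1322] rows>= 7
shift [-257.8  -30.5   10.4] turn [0.0152 0.0022 0.1322] rows>= 7
```

```bash
python3 -m crank '[{"x":-258,"y":-26,"z":10,"rx":0.015,"ry":0.002,"rz":0.13},{"x":-258,"y":-26,"z":10,"rx":0.015,"ry":0.002,"rz":0.13},{"x":-258,"y":-26,"z":10,"rx":0.015,"ry":0.002,"rz":0.13},{"x":-258,"y":-26,"z":10,"rx":0.015,"ry":0.002,"rz":0.13},{"x":-258,"y":-26,"z":10,"rx":0.015,"ry":0.002,"rz":0.13},{"x":-258,"y":-26,"z":10,"rx":0.015,"ry":0.002,"rz":0.13},{"x":-258,"y":-26,"z":10,"rx":0.015,"ry":0.002,"rz":0.13},{"x":-258,"y":-26,"z":10,"rx":0.015,"ry":0.002,"rz":0.13},{"x":-258,"y":-26,"z":10,"rx":0.015,"ry":0.002,"rz":0.13},{"x":-258,"y":-26,"z":10,"rx":0.015,"ry":0.002,"rz":0.13}]' 1
python3 snap.py w4; python3 go.py
```

```text
time: 7.8
tool_pos: [0.6741, -0.2378, 0.2502]
tcp_rot: [-2.178, -2.262, -0.001]
contact_force: [1.0, 0.1, -0.0]
gripper_width: 0.0856
t 7.85 pos [ 0.6743 -0.2374  0.2504] yaw 92.23 w 0.0857 F [ 0.1 -0.7  1.1]
```

View pics/w4.png

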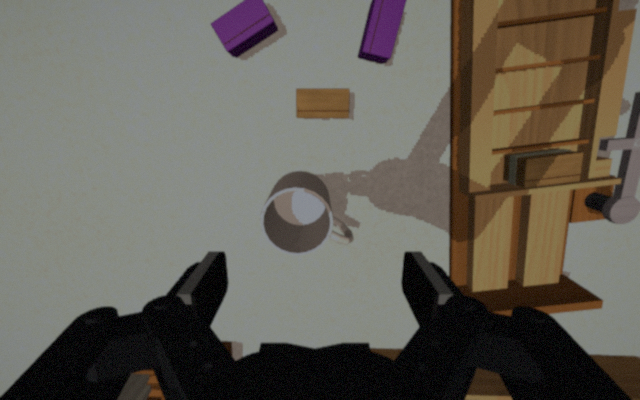

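Carton C stands in bay 4, and carton B is at (323,103).

```bash
python3 -c "
from h import *
im=cv2.imread('pics/w4.png');crop(im,272,65,372,140,8,'pics/w4c.png')"
```

```text
(no output)
```

View pics/w4c.png

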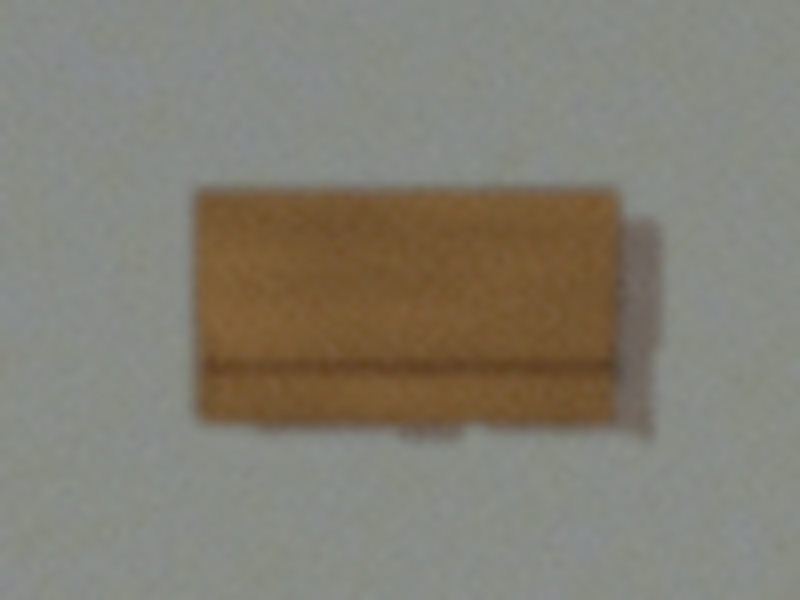

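```bash
python3 box.py w4 .04 8 272 65 196 188 620 188 617 422 198 422
```

```text
[ 0.5922 -0.2325] sides [59, 31, 60, 31] long 92.2 short -177.5
```

```bash
python3 go.py .5922 -.2325 .25 92.3; python3 -m crank '[{"x":8,"y":-82,"z":0,"rx":0,"ry":0,"rz":0},{"x":8,"y":-82,"z":0,"rx":0,"ry":0,"rz":0},{"x":8,"y":-82,"z":0,"rx":0,"ry":0,"rz":0},{"x":8,"y":-82,"z":40,"rx":0,"ry":0,"rz":0},{"x":8,"y":-82,"z":80,"rx":0,"ry":0,"rz":0},{"x":8,"y":-82,"z":120,"rx":0,"ry":0,"rz":0},{"x":8,"y":-82,"z":160,"rx":0,"ry":0,"rz":0},{"x":8,"y":-82,"z":180,"rx":0,"ry":0,"rz":0},{"x":8,"y":-82,"z":180,"rx":0,"ry":0,"rz":0}]'; python3 go.py .5922 -.2325 .013 92.3
```

```text
t 7.85 pos [ 0.6743 -0.2374  0.2504] yaw 92.23 w 0.0857 F [ 0.1 -0.7  1.1]
shift [  8.1 -81.8   0.4] turn [-0.0002 -0.0009 -0.0013] rows>= 2
time: 8.6
tool_pos: [0.5881, -0.2284, 0.0653]
tcp_rot: [-2.167, -2.259, 0.004]
contact_force: [-0.5, 0.7, 0.8]
gripper_width: 0.0853
t 8.60 pos [ 0.5881 -0.2284  0.0653] yaw 92.36 w 0.0853 F [-0.5  0.7  0.8]
shift [-4.5  4.4 52.3] turn [-0.0098 -0.0063  0.001 ] rows>= 2
```

```bash
python3 -m crank '[{"x":-4,"y":4,"z":0,"rx":-0.01,"ry":-0.006,"rz":0},{"x":-4,"y":4,"z":20,"rx":-0.01,"ry":-0.006,"rz":0},{"x":-4,"y":4,"z":40,"rx":-0.01,"ry":-0.006,"rz":0},{"x":-4,"y":4,"z":51,"rx":-0.01,"ry":-0.006,"rz":0},{"x":-4,"y":4,"z":51,"rx":-0.01,"ry":-0.006,"rz":0},{"x":-4,"y":4,"z":51,"rx":-0.01,"ry":-0.006,"rz":0}]'; python3 go.py .5922 -.2325 .013 92.3
python3 -m crank '[{"x":0,"y":0,"z":0,"rx":0,"ry":0,"rz":0},{"x":0,"y":0,"z":0,"rx":0,"ry":0,"rz":0},{"x":0,"y":0,"z":0,"rx":0,"ry":0,"rz":0},{"x":0,"y":0,"z":0,"rx":0,"ry":0,"rz":0},{"x":0,"y":0,"z":0,"rx":0,"ry":0,"rz":0},{"x":0,"y":0,"z":0,"rx":0,"ry":0,"rz":0}]' -1 40; python3 go.py
python3 -m crank '[{"x":0,"y":0,"z":-30,"rx":0,"ry":0,"rz":0},{"x":0,"y":0,"z":-70,"rx":0,"ry":0,"rz":0},{"x":0,"y":0,"z":-110,"rx":0,"ry":0,"rz":0},{"x":0,"y":0,"z":-135,"rx":0,"ry":0,"rz":0},{"x":0,"y":0,"z":-135,"rx":0,"ry":0,"rz":0}]'
python3 go.py .5656 .0049 .15 99.42
```

```text
time: 9.1
tool_pos: [0.5927, -0.2319, 0.0154]
tcp_rot: [2.174, 2.266, 0.001]
contact_force: [0.2, -0.2, -0.3]
gripper_width: 0.0853
t 9.10 pos [ 0.5927 -0.2319  0.0154] yaw 92.40 w 0.0853 F [ 0.2 -0.2 -0.3]
shift [-0.6 -0.5  2.4] turn [0.0015 0.0003 0.0017] rows>= 1
time: 9.6
tool_pos: [0.5942, -0.2325, 0.0174]
tcp_rot: [2.171, 2.264, 0.004]
contact_force: [0.3, 1.1, 5.4]
gripper_width: 0.0588
t 9.60 pos [ 0.5942 -0.2325  0.0174] yaw 92.39 w 0.0588 F [0.3 1.1 5.4]
time: 10.02
tool_pos: [0.5976, -0.2342, 0.16]
tcp_rot: [2.162, 2.254, 0.01]
contact_force: [0.0, 0.2, -0.9]
gripper_width: 0.0592
t 10.02 pos [ 0.5976 -0.2342  0.16  ] yaw 92.38 w 0.0592 F [ 0.   0.2 -0.9]
shift [240.3 -22.2   7.7] turn [ 0.0165  0.0093 -0.1228] rows>= 6
```

```bash
python3 -m crank '[{"x":240,"y":-21,"z":8,"rx":0.016,"ry":0.009,"rz":-0.123},{"x":240,"y":-21,"z":8,"rx":0.016,"ry":0.009,"rz":-0.123},{"x":240,"y":-21,"z":8,"rx":0.016,"ry":0.009,"rz":-0.123},{"x":240,"y":-21,"z":8,"rx":0.016,"ry":0.009,"rz":-0.123},{"x":240,"y":-21,"z":8,"rx":0.016,"ry":0.009,"rz":-0.123},{"x":240,"y":-21,"z":8,"rx":0.016,"ry":0.009,"rz":-0.123},{"x":240,"y":-21,"z":8,"rx":0.016,"ry":0.009,"rz":-0.123},{"x":240,"y":-21,"z":8,"rx":0.016,"ry":0.009,"rz":-0.123},{"x":240,"y":-21,"z":40,"rx":0.016,"ry":0.009,"rz":-0.123},{"x":240,"y":-21,"z":50,"rx":0.016,"ry":0.009,"rz":-0.123}]'; python3 go.py .5668 .005 .054 99.42
```

```text
time: 10.85
tool_pos: [0.5663, 0.0035, 0.1054]
tcp_rot: [-2.031, -2.395, 0.003]
contact_force: [-1.3, 0.3, -2.0]
gripper_width: 0.0594
t 10.85 pos [0.5663 0.0035 0.1054] yaw 99.42 w 0.0594 F [-1.3  0.3 -2. ]
shift [ 1.4  0.9 51.4] turn [-0.0023  0.0003 -0.    ] rows>= 2
```

```bash
python3 -m crank '[{"x":1,"y":1,"z":0,"rx":0,"ry":0,"rz":0},{"x":1,"y":1,"z":8,"rx":-0.002,"ry":0,"rz":0},{"x":1,"y":1,"z":16,"rx":-0.002,"ry":0,"rz":0},{"x":1,"y":1,"z":24,"rx":-0.002,"ry":0,"rz":0},{"x":1,"y":1,"z":32,"rx":-0.002,"ry":0,"rz":0},{"x":1,"y":1,"z":40,"rx":-0.002,"ry":0,"rz":0},{"x":1,"y":1,"z":46,"rx":-0.002,"ry":0,"rz":0},{"x":1,"y":1,"z":51,"rx":-0.002,"ry":0,"rz":0},{"x":1,"y":1,"z":51,"rx":-0.002,"ry":0,"rz":0},{"x":1,"y":1,"z":51,"rx":-0.002,"ry":0,"rz":0}]'; python3 go.py .5668 .005 .054 99.42
```

```text
time: 11.68
tool_pos: [0.567, 0.0047, 0.0542]
tcp_rot: [-2.031, -2.397, 0.001]
contact_force: [-0.1, 0.1, -1.7]
gripper_width: 0.0591
t 11.68 pos [0.567  0.0047 0.0542] yaw 99.43 w 0.0591 F [-0.1  0.1 -1.7]
shift [ 0.4 -0.2  0.2] turn [-0.0004  0.0003  0.0002] rows>= 1
```

Release, rise, and go look at A at (0.433,-0.236).

```bash
python3 -m crank '[{"x":0,"y":0,"z":1,"rx":0,"ry":0,"rz":0},{"x":0,"y":0,"z":1,"rx":0,"ry":0,"rz":0},{"x":0,"y":0,"z":1,"rx":0,"ry":0,"rz":0},{"x":0,"y":0,"z":1,"rx":0,"ry":0,"rz":0}]' 0.65; python3 -m crank '[{"x":0,"y":0,"z":-15,"rx":0,"ry":0,"rz":0},{"x":0,"y":0,"z":-50,"rx":0,"ry":0,"rz":0},{"x":0,"y":0,"z":-90,"rx":0,"ry":0,"rz":0},{"x":0,"y":0,"z":-130,"rx":0,"ry":0,"rz":0},{"x":0,"y":0,"z":-170,"rx":0,"ry":0,"rz":0},{"x":0,"y":0,"z":-200,"rx":0,"ry":0,"rz":0},{"x":0,"y":0,"z":-200,"rx":0,"ry":0,"rz":0}]'; python3 go.py .52 -.24 .25 98
```

```text
time: 12.02
tool_pos: [0.5673, 0.0046, 0.0534]
tcp_rot: [2.031, 2.396, -0.0]
contact_force: [-0.1, 1.0, -0.0]
gripper_width: 0.0702
time: 12.6
tool_pos: [0.5715, 0.0045, 0.2614]
tcp_rot: [2.023, 2.387, 0.013]
contact_force: [1.0, 0.1, -0.3]
gripper_width: 0.0706
t 12.60 pos [0.5715 0.0045 0.2614] yaw 99.43 w 0.0706 F [ 1.   0.1 -0.3]
shift [-232.7  -91.1   11. ] turn [0.0146 0.0036 0.0251] rows>= 6
```

```bash
python3 -m crank '[{"x":-233,"y":-91,"z":11,"rx":0.015,"ry":0.004,"rz":0.025},{"x":-233,"y":-91,"z":11,"rx":0.015,"ry":0.004,"rz":0.025},{"x":-233,"y":-91,"z":11,"rx":0.015,"ry":0.004,"rz":0.025},{"x":-233,"y":-91,"z":11,"rx":0.015,"ry":0.004,"rz":0.025},{"x":-233,"y":-91,"z":11,"rx":0.015,"ry":0.004,"rz":0.025},{"x":-233,"y":-91,"z":11,"rx":0.015,"ry":0.004,"rz":0.025},{"x":-233,"y":-91,"z":11,"rx":0.015,"ry":0.004,"rz":0.025},{"x":-233,"y":-91,"z":11,"rx":0.015,"ry":0.004,"rz":0.025},{"x":-233,"y":-91,"z":11,"rx":0.015,"ry":0.004,"rz":0.025},{"x":-233,"y":-91,"z":11,"rx":0.015,"ry":0.004,"rz":0.025}]' 1
python3 snap.py w5; python3 go.py
```

```text
time: 13.43
tool_pos: [0.5201, -0.2391, 0.2497]
tcp_rot: [-2.059, -2.371, -0.001]
contact_force: [-0.3, 0.6, -1.0]
gripper_width: 0.0857
t 13.48 pos [ 0.5202 -0.2388  0.2498] yaw 98.09 w 0.0855 F [-0.3 -0.6  0.4]
```

View pics/w5.png

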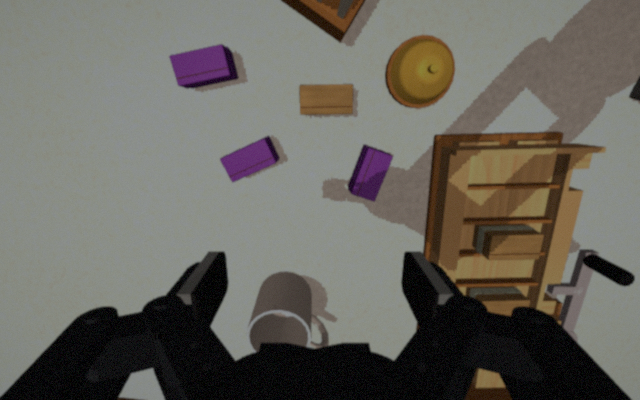

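```bash
python3 -c "
from h import *
im=cv2.imread('pics/w5.png');crop(im,277,60,377,135,8,'pics/w5c.png');crop(im,420,120,620,270,4,'pics/w5t.png')"
```

```text
(no output)
```

View pics/w5c.png

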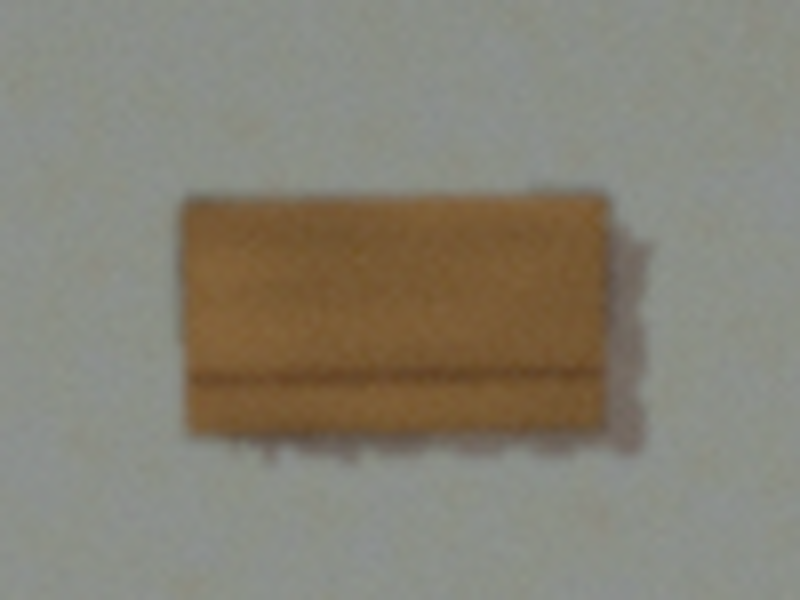

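View pics/w5t.png

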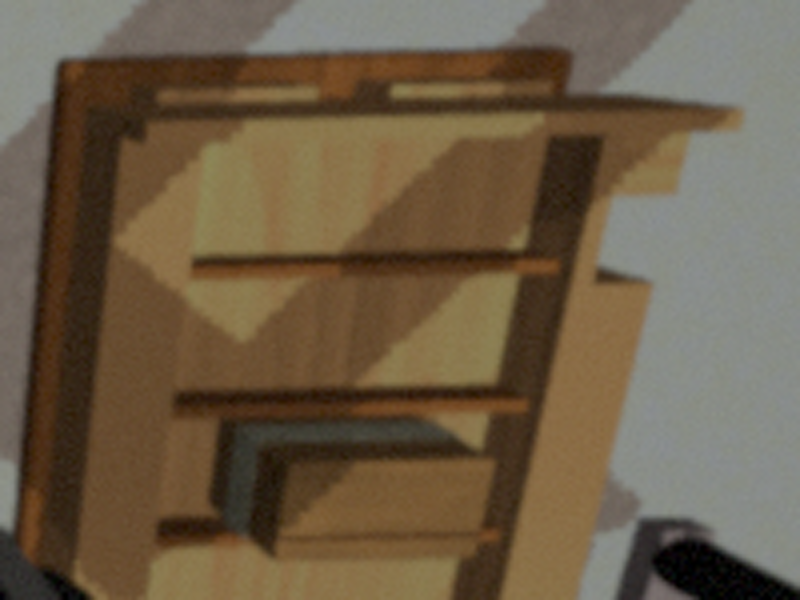

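Carton B stands in bay 2 between the partitions. Now measuring A.

```bash
python3 box.py w5 .04 8 277 60 183 198 608 195 606 430 188 434; python3 go.py .4328 -.2355 .25 98
```

```text
[ 0.4332 -0.2388] sides [59, 31, 59, 31] long 98.5 short -170.9
t 13.48 pos [ 0.5202 -0.2388  0.2498] yaw 98.09 w 0.0855 F [-0.3 -0.6  0.4]
shift [ 15.6 -86.1  -0.1] turn [-0.0005 -0.0011  0.0016] rows>= 3
```

```bash
python3 -m crank '[{"x":12,"y":-86,"z":0,"rx":0,"ry":0,"rz":-0.01},{"x":12,"y":-86,"z":0,"rx":0,"ry":0,"rz":-0.01},{"x":12,"y":-86,"z":0,"rx":0,"ry":0,"rz":-0.01},{"x":12,"y":-86,"z":40,"rx":0,"ry":0,"rz":-0.01},{"x":12,"y":-86,"z":80,"rx":0,"ry":0,"rz":-0.01},{"x":12,"y":-86,"z":120,"rx":0,"ry":0,"rz":-0.01},{"x":12,"y":-86,"z":160,"rx":0,"ry":0,"rz":-0.01},{"x":12,"y":-86,"z":170,"rx":0,"ry":0,"rz":-0.01},{"x":12,"y":-86,"z":170,"rx":0,"ry":0,"rz":-0.01}]' 0.8; python3 go.py .4332 -.2388 .014 98.6
```

```text
time: 14.23
tool_pos: [0.4311, -0.2357, 0.0767]
tcp_rot: [-2.039, -2.378, 0.001]
contact_force: [-0.4, 0.4, 0.4]
gripper_width: 0.0766
t 14.23 pos [ 0.4311 -0.2357  0.0767] yaw 98.79 w 0.0766 F [-0.4  0.4  0.4]
shift [-3.8  2.  62.6] turn [-0.0064 -0.0067  0.0034] rows>= 2
```

```bash
python3 -m crank '[{"x":-4,"y":2,"z":0,"rx":-0.006,"ry":-0.007,"rz":0.003},{"x":-4,"y":2,"z":20,"rx":-0.006,"ry":-0.007,"rz":0.003},{"x":-4,"y":2,"z":40,"rx":-0.006,"ry":-0.007,"rz":0.003},{"x":-4,"y":2,"z":62,"rx":-0.006,"ry":-0.007,"rz":0.003},{"x":-4,"y":2,"z":62,"rx":-0.006,"ry":-0.007,"rz":0.003},{"x":-4,"y":2,"z":62,"rx":-0.006,"ry":-0.007,"rz":0.003}]'; python3 go.py .4332 -.2388 .014 98.6
python3 -m crank '[{"x":0,"y":0,"z":0,"rx":0,"ry":0,"rz":0},{"x":0,"y":0,"z":0,"rx":0,"ry":0,"rz":0},{"x":0,"y":0,"z":0,"rx":0,"ry":0,"rz":0},{"x":0,"y":0,"z":0,"rx":0,"ry":0,"rz":0},{"x":0,"y":0,"z":0,"rx":0,"ry":0,"rz":0},{"x":0,"y":0,"z":0,"rx":0,"ry":0,"rz":0}]' -1 40; python3 go.py
python3 -m crank '[{"x":0,"y":0,"z":-30,"rx":0,"ry":0,"rz":0},{"x":0,"y":0,"z":-70,"rx":0,"ry":0,"rz":0},{"x":0,"y":0,"z":-110,"rx":0,"ry":0,"rz":0},{"x":0,"y":0,"z":-140,"rx":0,"ry":0,"rz":0},{"x":0,"y":0,"z":-140,"rx":0,"ry":0,"rz":0}]'
python3 go.py .4796 -.0093 .15 99.42
```

```text
time: 14.73
tool_pos: [0.434, -0.239, 0.0154]
tcp_rot: [2.047, 2.382, -0.001]
contact_force: [-0.1, -0.8, 0.7]
gripper_width: 0.0767
t 14.73 pos [ 0.434  -0.239   0.0154] yaw 98.67 w 0.0767 F [-0.1 -0.8  0.7]
shift [ 0.3 -0.7  1.4] turn [0.0001 0.0008 0.0011] rows>= 1
time: 15.23
tool_pos: [0.4358, -0.2399, 0.0175]
tcp_rot: [2.044, 2.379, 0.001]
contact_force: [0.5, 1.1, 8.1]
gripper_width: 0.0591
t 15.23 pos [ 0.4358 -0.2399  0.0175] yaw 98.66 w 0.0591 F [0.5 1.1 8.1]
time: 15.65
tool_pos: [0.4394, -0.2422, 0.165]
tcp_rot: [2.034, 2.368, 0.004]
contact_force: [1.4, 0.3, -0.7]
gripper_width: 0.059
t 15.65 pos [ 0.4394 -0.2422  0.165 ] yaw 98.66 w 0.0590 F [ 1.4  0.3 -0.7]
shift [224.3  74.6  13.1] turn [ 0.0148  0.0138 -0.0131] rows>= 6
```

```bash
python3 -m crank '[{"x":224,"y":75,"z":13,"rx":0.015,"ry":0.014,"rz":-0.013},{"x":224,"y":75,"z":13,"rx":0.015,"ry":0.014,"rz":-0.013},{"x":224,"y":75,"z":13,"rx":0.015,"ry":0.014,"rz":-0.013},{"x":224,"y":75,"z":13,"rx":0.015,"ry":0.014,"rz":-0.013},{"x":224,"y":75,"z":13,"rx":0.015,"ry":0.014,"rz":-0.013},{"x":224,"y":75,"z":13,"rx":0.015,"ry":0.014,"rz":-0.013},{"x":224,"y":75,"z":13,"rx":0.015,"ry":0.014,"rz":-0.013},{"x":224,"y":75,"z":13,"rx":0.015,"ry":0.014,"rz":-0.013},{"x":224,"y":75,"z":40,"rx":0.015,"ry":0.014,"rz":-0.013},{"x":224,"y":75,"z":60,"rx":0.015,"ry":0.014,"rz":-0.013}]'; python3 go.py .4801 -.0093 .054 99.42
```

```text
time: 16.48
tool_pos: [0.4816, -0.0113, 0.1033]
tcp_rot: [2.03, 2.394, 0.002]
contact_force: [-1.1, -1.0, -0.4]
gripper_width: 0.0592
t 16.48 pos [ 0.4816 -0.0113  0.1033] yaw 99.40 w 0.0592 F [-1.1 -1.  -0.4]
shift [ 2.2 -1.3 49.3] turn [ 0.0027  0.0015 -0.0003] rows>= 2
```

```bash
python3 -m crank '[{"x":2,"y":-1,"z":0,"rx":0.003,"ry":0.001,"rz":0},{"x":2,"y":-1,"z":8,"rx":0.003,"ry":0.001,"rz":0},{"x":2,"y":-1,"z":16,"rx":0.003,"ry":0.001,"rz":0},{"x":2,"y":-1,"z":24,"rx":0.003,"ry":0.001,"rz":0},{"x":2,"y":-1,"z":32,"rx":0.003,"ry":0.001,"rz":0},{"x":2,"y":-1,"z":40,"rx":0.003,"ry":0.001,"rz":0},{"x":2,"y":-1,"z":45,"rx":0.003,"ry":0.001,"rz":0},{"x":2,"y":-1,"z":49,"rx":0.003,"ry":0.001,"rz":0},{"x":2,"y":-1,"z":49,"rx":0.003,"ry":0.001,"rz":0},{"x":2,"y":-1,"z":49,"rx":0.003,"ry":0.001,"rz":0}]'; python3 go.py .4801 -.0093 .054 99.42
```

```text
time: 17.32
tool_pos: [0.4805, -0.0094, 0.0541]
tcp_rot: [2.032, 2.396, -0.001]
contact_force: [-0.5, 0.7, -0.3]
gripper_width: 0.0594
t 17.32 pos [ 0.4805 -0.0094  0.0541] yaw 99.41 w 0.0594 F [-0.5  0.7 -0.3]
shift [ 0.2 -0.3  0.1] turn [-0.0004  0.0004 -0.0002] rows>= 1
```

```bash
python3 -m crank '[{"x":0,"y":0,"z":1,"rx":0,"ry":0,"rz":0},{"x":0,"y":0,"z":1,"rx":0,"ry":0,"rz":0},{"x":0,"y":0,"z":1,"rx":0,"ry":0,"rz":0},{"x":0,"y":0,"z":1,"rx":0,"ry":0,"rz":0}]' 0.65; python3 -m crank '[{"x":0,"y":0,"z":-15,"rx":0,"ry":0,"rz":0},{"x":0,"y":0,"z":-50,"rx":0,"ry":0,"rz":0},{"x":0,"y":0,"z":-90,"rx":0,"ry":0,"rz":0},{"x":0,"y":0,"z":-130,"rx":0,"ry":0,"rz":0},{"x":0,"y":0,"z":-170,"rx":0,"ry":0,"rz":0},{"x":0,"y":0,"z":-210,"rx":0,"ry":0,"rz":0},{"x":0,"y":0,"z":-210,"rx":0,"ry":0,"rz":0}]'; python3 go.py .66 .02 .26 99.42; python3 snap.py sc2 scene; python3 snap.py sd2 side
```

```text
time: 17.65
tool_pos: [0.4807, -0.0095, 0.0533]
tcp_rot: [2.031, 2.396, -0.001]
contact_force: [0.6, 0.3, 0.8]
gripper_width: 0.0704
time: 18.23
tool_pos: [0.4856, -0.0098, 0.2718]
tcp_rot: [2.022, 2.386, 0.014]
contact_force: [1.4, 0.2, 0.2]
gripper_width: 0.0704
t 18.23 pos [ 0.4856 -0.0098  0.2718] yaw 99.42 w 0.0704 F [1.4 0.2 0.2]
shift [  0.9 176.7  14.6] turn [0.0159 0.005  0.0001] rows>= 5
```

View pics/sc2.png

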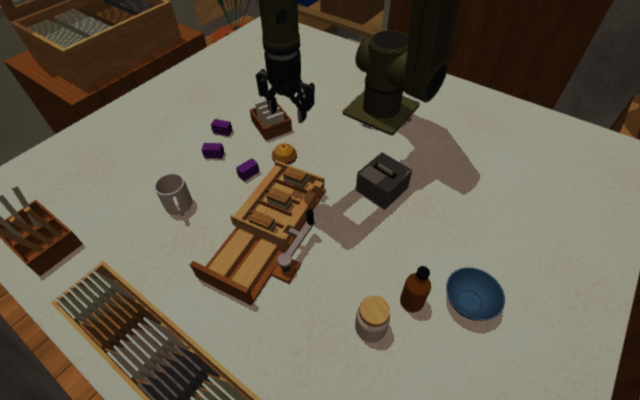

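View pics/sd2.png

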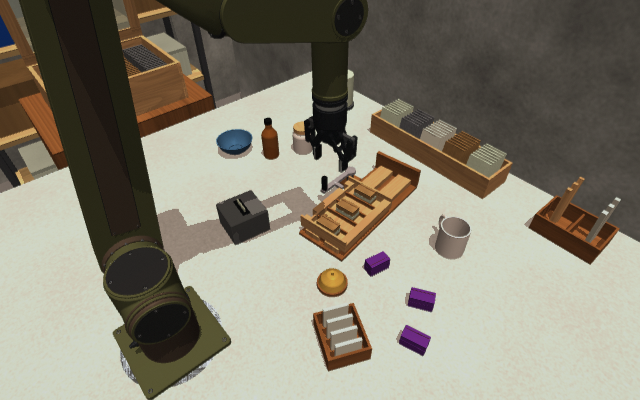

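```bash
python3 -c "
from h import *
im=cv2.imread('pics/sc2.png');crop(im,220,150,340,240,6,'pics/sc2c.png')
im=cv2.imread('pics/sd2.png');crop(im,290,160,430,265,5.5,'pics/sd2c.png')"
```

```text
(no output)
```

View pics/sc2c.png

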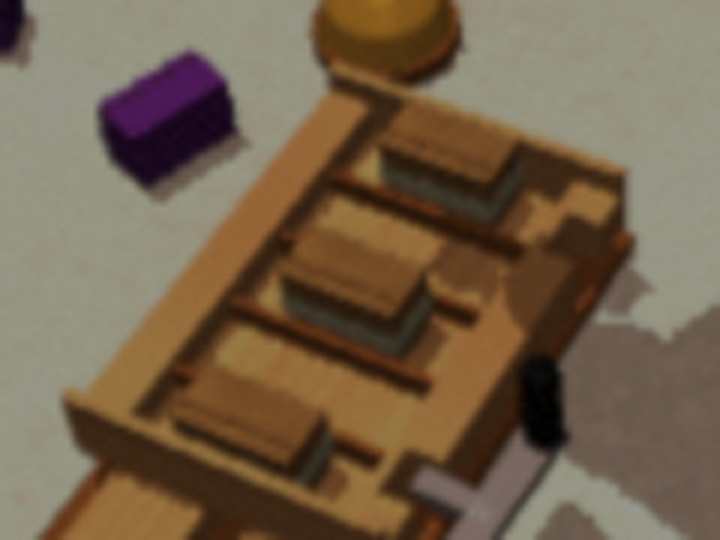

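View pics/sd2c.png

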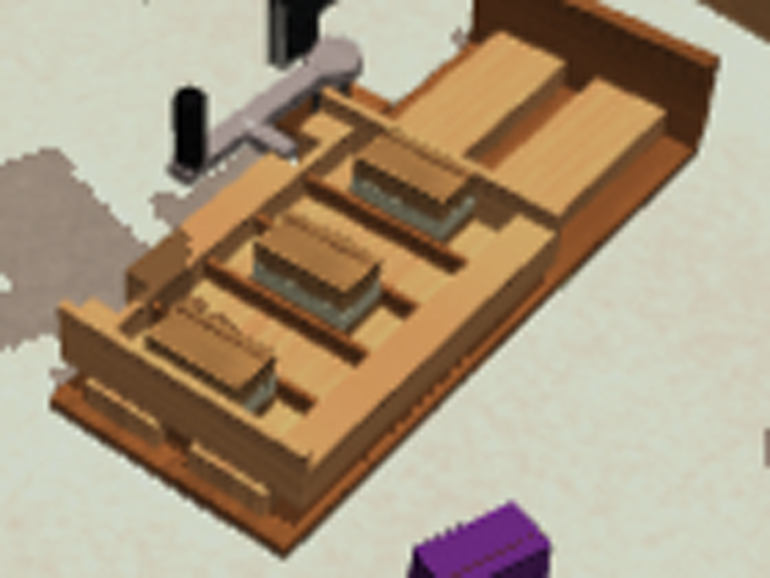

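All three stand upright in bays 0, 2 and 4, with no other brown carton in either view. Next, a close look at the lever from above.

```bash
python3 go.py .66 .12 .25 99.42
```

```text
t 18.33 pos [ 0.4819 -0.0095  0.2655] yaw 99.42 w 0.0702 F [-0.4  0.3 -0.6]
shift [ 98.6 196.8  16.3] turn [ 0.0054  0.0021 -0.    ] rows>= 6
```

```bash
python3 -m crank '[{"x":99,"y":197,"z":16,"rx":0.005,"ry":0.002,"rz":0},{"x":99,"y":197,"z":16,"rx":0.005,"ry":0.002,"rz":0},{"x":99,"y":197,"z":16,"rx":0.005,"ry":0.002,"rz":0},{"x":99,"y":197,"z":16,"rx":0.005,"ry":0.002,"rz":0},{"x":99,"y":197,"z":16,"rx":0.005,"ry":0.002,"rz":0},{"x":99,"y":197,"z":16,"rx":0.005,"ry":0.002,"rz":0},{"x":99,"y":197,"z":16,"rx":0.005,"ry":0.002,"rz":0},{"x":99,"y":197,"z":16,"rx":0.005,"ry":0.002,"rz":0},{"x":99,"y":197,"z":16,"rx":0.005,"ry":0.002,"rz":0}]' 0.2
python3 snap.py w6; python3 go.py; python3 -c "
from h import *
im=cv2.imread('pics/w6.png');crop(im,180,20,420,200,3.3,'pics/w6c.png')"
```

```text
time: 19.08
tool_pos: [0.6582, 0.1198, 0.2484]
tcp_rot: [-2.03, -2.394, 0.005]
contact_force: [-0.3, 0.3, -0.7]
gripper_width: 0.0511
t 19.13 pos [0.6583 0.1195 0.2493] yaw 99.39 w 0.0513 F [-0.6 -0.1 -0.6]
```

View pics/w6c.png

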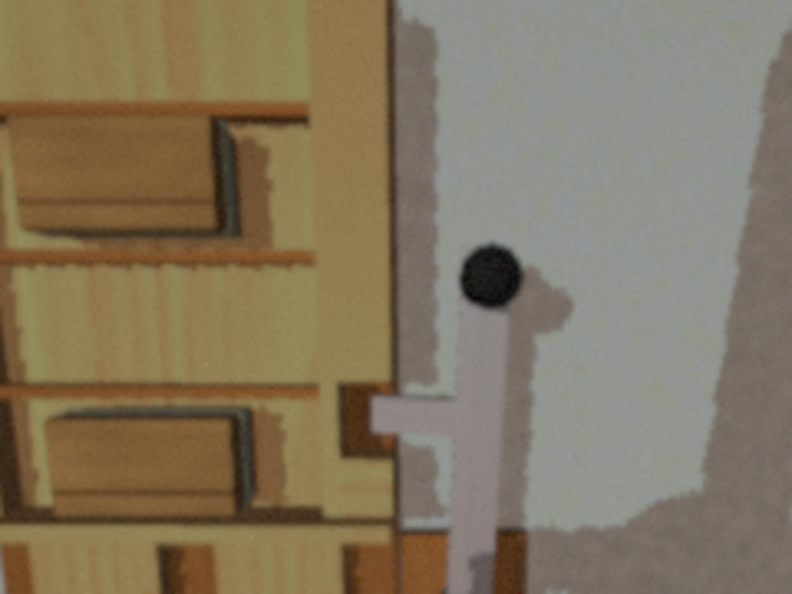

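```bash
python3 - <<'E'
from h import *
import pickle
np.set_printoptions(precision=4,suppress=True)
c=pickle.load(open('w6.pkl','rb'))
g=onz('',(491.5)/3.3-.5+180,(276)/3.3-.5+20,.102,c);print('grip',g)
r=onz('',(521)/3.3-.5+180,(276)/3.3-.5+20,.102,c)-onz('',(462)/3.3-.5+180,(276)/3.3-.5+20,.102,c);print('dia',np.linalg.norm(r))
a=onz('',(484)/3.3-.5+180,(310)/3.3-.5+20,.054,c);b=onz('',(473)/3.3-.5+180,(560)/3.3-.5+20,.054,c)
d=b-a;print('bar yaw',np.degrees(np.arctan2(d[1],d[0])),a)
e=np.array([np.cos(np.radians(9.42)),np.sin(np.radians(9.42)),0]);print('pivot',g+.125*e)
E
python3 go.py .5740 .111 .15 99.42
```

```text
grip [0.5766 0.1184 0.102 ]
dia 0.016486798693685144
bar yaw 7.418838645361399 [0.586  0.1197 0.054 ]
pivot [0.6999 0.1388 0.102 ]
t 19.13 pos [0.6583 0.1195 0.2493] yaw 99.39 w 0.0513 F [-0.6 -0.1 -0.6]
shift [  5.4 -84.3  99.5] turn [-0.0028  0.0003 -0.0006] rows>= 4
```

```bash
python3 go.py .576 .118 .15 99.42; python3 -m crank '[{"x":12,"y":-81,"z":30,"rx":-0.003,"ry":0,"rz":0},{"x":12,"y":-81,"z":60,"rx":-0.003,"ry":0,"rz":0},{"x":12,"y":-81,"z":99,"rx":-0.003,"ry":0,"rz":0},{"x":12,"y":-81,"z":99,"rx":-0.003,"ry":0,"rz":0},{"x":12,"y":-81,"z":99,"rx":-0.003,"ry":0,"rz":0},{"x":12,"y":-81,"z":99,"rx":-0.003,"ry":0,"rz":0}]' 0.2;  python3 go.py .576 .118 .073 99.42
```

```text
t 19.13 pos [0.6583 0.1195 0.2493] yaw 99.39 w 0.0513 F [-0.6 -0.1 -0.6]
shift [ 12.  -81.2  99.5] turn [-0.0028  0.0003 -0.0006] rows>= 4
time: 19.63
tool_pos: [0.575, 0.1172, 0.1507]
tcp_rot: [-2.033, -2.395, 0.002]
contact_force: [0.6, 0.5, -0.3]
gripper_width: 0.0511
t 19.63 pos [0.575  0.1172 0.1507] yaw 99.33 w 0.0511 F [ 0.6  0.5 -0.3]
shift [ 0.7  1.2 77.7] turn [-0.0009  0.0005 -0.0015] rows>= 2
```

```bash
python3 -m crank '[{"x":1,"y":1,"z":15,"rx":0,"ry":0,"rz":0},{"x":1,"y":1,"z":30,"rx":0,"ry":0,"rz":0},{"x":1,"y":1,"z":45,"rx":0,"ry":0,"rz":0},{"x":1,"y":1,"z":60,"rx":0,"ry":0,"rz":0},{"x":1,"y":1,"z":76,"rx":0,"ry":0,"rz":0},{"x":1,"y":1,"z":76,"rx":0,"ry":0,"rz":0},{"x":1,"y":1,"z":76,"rx":0,"ry":0,"rz":0}]'; python3 -m crank '[{"x":0,"y":0,"z":0,"rx":0,"ry":0,"rz":0},{"x":0,"y":0,"z":0,"rx":0,"ry":0,"rz":0},{"x":0,"y":0,"z":0,"rx":0,"ry":0,"rz":0},{"x":0,"y":0,"z":0,"rx":0,"ry":0,"rz":0},{"x":0,"y":0,"z":0,"rx":0,"ry":0,"rz":0},{"x":0,"y":0,"z":0,"rx":0,"ry":0,"rz":0},{"x":0,"y":0,"z":0,"rx":0,"ry":0,"rz":0},{"x":0,"y":0,"z":0,"rx":0,"ry":0,"rz":0}]' -1 20; python3 go.py
```

```text
time: 20.22
tool_pos: [0.5773, 0.1181, 0.076]
tcp_rot: [2.033, 2.393, 0.001]
contact_force: [0.4, -0.3, 0.4]
gripper_width: 0.0508
time: 20.88
tool_pos: [0.5789, 0.1183, 0.0777]
tcp_rot: [2.031, 2.391, 0.005]
contact_force: [0.1, 0.4, 6.1]
gripper_width: 0.0171
t 20.88 pos [0.5789 0.1183 0.0777] yaw 99.30 w 0.0171 F [0.1 0.4 6.1]
```

```bash
python3 -m crank '[{"x":8,"y":0,"z":0,"rx":0,"ry":0,"rz":0.065},{"x":16,"y":1,"z":0,"rx":0,"ry":0,"rz":0.13},{"x":24,"y":2,"z":0,"rx":0,"ry":0,"rz":0.195},{"x":32,"y":4,"z":0,"rx":0,"ry":0,"rz":0.26},{"x":40,"y":6,"z":0,"rx":0,"ry":0,"rz":0.325},{"x":47,"y":9,"z":0,"rx":0,"ry":0,"rz":0.39},{"x":55,"y":13,"z":0,"rx":0,"ry":0,"rz":0.455},{"x":62,"y":16,"z":0,"rx":0,"ry":0,"rz":0.52},{"x":69,"y":21,"z":0,"rx":0,"ry":0,"rz":0.585},{"x":76,"y":25,"z":0,"rx":0,"ry":0,"rz":0.65}]'
python3 -m crank '[{"x":0,"y":0,"z":0,"rx":0,"ry":0,"rz":0},{"x":0,"y":0,"z":0,"rx":0,"ry":0,"rz":0},{"x":0,"y":0,"z":0,"rx":0,"ry":0,"rz":0}]'; python3 go.py
```

```text
time: 21.72
tool_pos: [0.5942, 0.1963, 0.078]
tcp_rot: [2.688, 1.613, 0.012]
contact_force: [8.8, -5.7, -6.4]
gripper_width: 0.0175
time: 21.97
tool_pos: [0.5943, 0.1961, 0.078]
tcp_rot: [2.686, 1.614, 0.012]
contact_force: [2.2, -0.1, -3.1]
gripper_width: 0.0174
t 21.97 pos [0.5943 0.1961 0.078 ] yaw 62.00 w 0.0174 F [ 2.2 -0.1 -3.1]
```

```bash
python3 -m crank '[{"x":0,"y":0,"z":0,"rx":0,"ry":0,"rz":0},{"x":0,"y":0,"z":0,"rx":0,"ry":0,"rz":0},{"x":0,"y":0,"z":0,"rx":0,"ry":0,"rz":0},{"x":0,"y":0,"z":0,"rx":0,"ry":0,"rz":0},{"x":0,"y":0,"z":0,"rx":0,"ry":0,"rz":0}]' 0.2;python3 -m crank '[{"x":0,"y":0,"z":-20,"rx":0,"ry":0,"rz":0},{"x":0,"y":0,"z":-50,"rx":0,"ry":0,"rz":0},{"x":0,"y":0,"z":-90,"rx":0,"ry":0,"rz":0},{"x":0,"y":0,"z":-130,"rx":0,"ry":0,"rz":0},{"x":0,"y":0,"z":-160,"rx":0,"ry":0,"rz":0},{"x":0,"y":0,"z":-160,"rx":0,"ry":0,"rz":0}]'; python3 snap.py sd3 side; python3 go.py .42 -.0193 .20 99.42
python3 -c "
from h import *
im=cv2.imread('pics/sd3.png');crop(im,270,130,430,260,5,'pics/sd3c.png')"
```

```text
time: 22.38
tool_pos: [0.5941, 0.196, 0.0781]
tcp_rot: [2.686, 1.614, 0.012]
contact_force: [-0.7, 0.2, 0.1]
gripper_width: 0.0512
time: 22.88
tool_pos: [0.5965, 0.1976, 0.2464]
tcp_rot: [2.683, 1.612, 0.034]
contact_force: [0.2, -0.2, 0.8]
gripper_width: 0.0513
t 22.93 pos [0.595  0.1972 0.2431] yaw 62.01 w 0.0516 F [-0.2  0.7 -0.5]
shift [-273.7  -53.7   39.5] turn [ 0.0201 -0.0034 -0.6529] rows>= 7
```

View pics/sd3c.png

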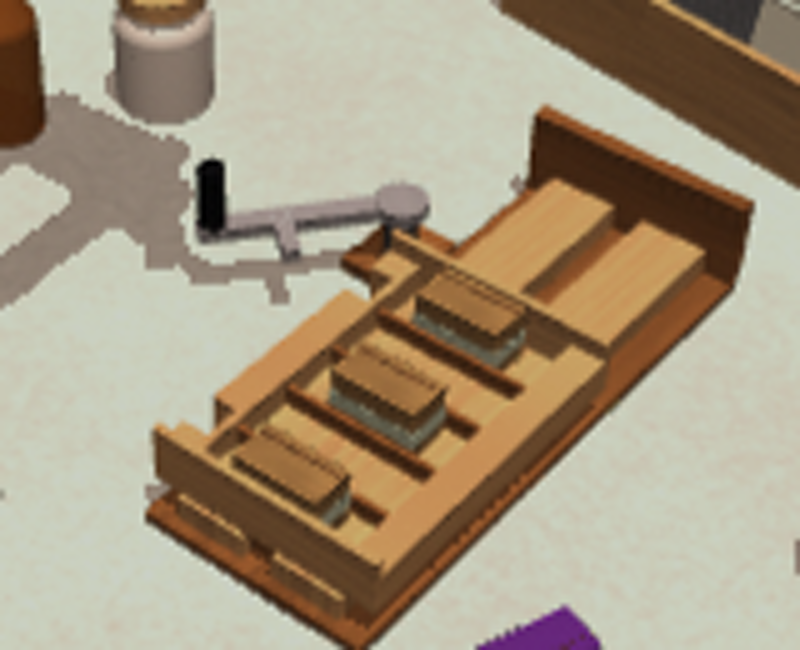

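```bash
python3 -m crank '[{"x":-274,"y":-54,"z":39,"rx":0.02,"ry":-0.003,"rz":-0.653},{"x":-274,"y":-54,"z":39,"rx":0.02,"ry":-0.003,"rz":-0.653},{"x":-274,"y":-54,"z":39,"rx":0.02,"ry":-0.003,"rz":-0.653},{"x":-274,"y":-54,"z":39,"rx":0.02,"ry":-0.003,"rz":-0.653},{"x":-274,"y":-54,"z":39,"rx":0.02,"ry":-0.003,"rz":-0.653},{"x":-274,"y":-54,"z":39,"rx":0.02,"ry":-0.003,"rz":-0.653},{"x":-274,"y":-54,"z":39,"rx":0.02,"ry":-0.003,"rz":-0.653},{"x":-274,"y":-54,"z":39,"rx":0.02,"ry":-0.003,"rz":-0.653},{"x":-274,"y":-54,"z":39,"rx":0.02,"ry":-0.003,"rz":-0.653},{"x":-274,"y":-54,"z":39,"rx":0.02,"ry":-0.003,"rz":-0.653}]' -1 20
python3 go.py .4186 -.0195 .05 99.42
```

```text
time: 23.77
tool_pos: [0.4197, -0.0193, 0.2001]
tcp_rot: [-2.032, -2.395, -0.001]
contact_force: [0.1, 0.2, 0.3]
gripper_width: 0.0002
t 23.77 pos [ 0.4197 -0.0193  0.2001] yaw 99.36 w 0.0002 F [0.1 0.2 0.3]
shift [ -0.2  -1.1 150.1] turn [ 0.0001 -0.001  -0.001 ] rows>= 4
```

```bash
python3 -m crank '[{"x":0,"y":-1,"z":30,"rx":0,"ry":0,"rz":0},{"x":0,"y":-1,"z":60,"rx":0,"ry":0,"rz":0},{"x":0,"y":-1,"z":90,"rx":0,"ry":0,"rz":0},{"x":0,"y":-1,"z":120,"rx":0,"ry":0,"rz":0},{"x":0,"y":-1,"z":150,"rx":0,"ry":0,"rz":0},{"x":0,"y":-1,"z":150,"rx":0,"ry":0,"rz":0},{"x":0,"y":-1,"z":150,"rx":0,"ry":0,"rz":0}]'
python3 go.py .4186 -.0195 .05 99.42 .4423 -.0156 .05 99.42; python3 snap.py sd4 side; python3 -c "
from h import *
im=cv2.imread('pics/sd4.png');crop(im,250,120,430,265,4.4,'pics/sd4c.png')"
```

```text
time: 24.35
tool_pos: [0.4182, -0.0183, 0.0489]
tcp_rot: [-2.028, -2.394, 0.002]
contact_force: [0.6, 0.2, 0.1]
gripper_width: -0.0001
t 24.35 pos [ 0.4182 -0.0183  0.0489] yaw 99.46 w -0.0001 F [0.6 0.2 0.1]
shift [-1.3  0.2 -1.1] turn [-0.004  -0.0025  0.0006] rows>= 1
shift [-1.3 24.2 -1.2] turn [-0.004  -0.0025  0.0006] rows>= 1
```

View pics/sd4c.png

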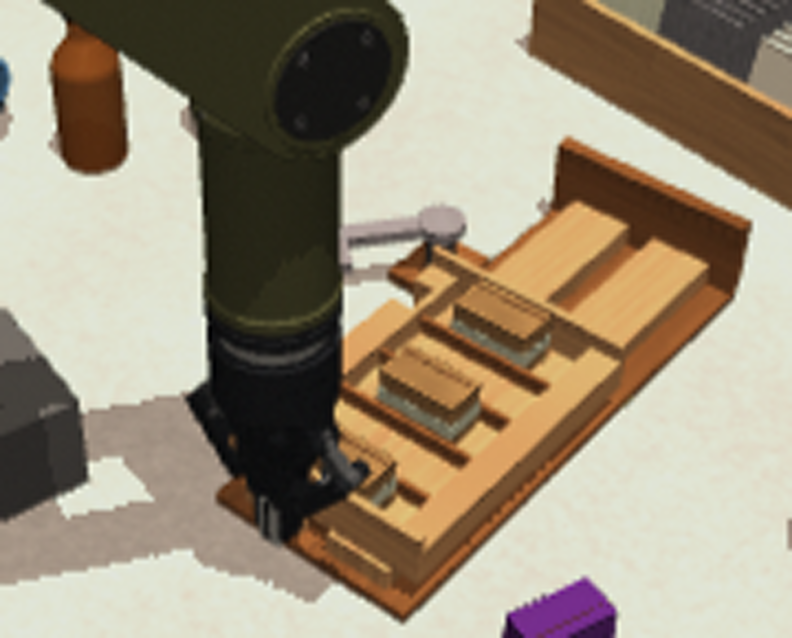

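```bash
python3 -m crank '[{"x":-1,"y":5,"z":-1,"rx":0,"ry":0,"rz":0},{"x":-1,"y":10,"z":-1,"rx":0,"ry":0,"rz":0},{"x":-1,"y":15,"z":-1,"rx":0,"ry":0,"rz":0},{"x":-1,"y":20,"z":-1,"rx":0,"ry":0,"rz":0},{"x":-1,"y":25,"z":-1,"rx":0,"ry":0,"rz":0},{"x":-1,"y":30,"z":-1,"rx":0,"ry":0,"rz":0},{"x":-1,"y":35,"z":-1,"rx":0,"ry":0,"rz":0},{"x":-1,"y":40,"z":-1,"rx":0,"ry":0,"rz":0}]'; python3 go.py .54 .0006 .05 99.42
```

```text
time: 25.07
tool_pos: [0.4586, -0.0129, 0.0509]
tcp_rot: [-2.029, -2.395, 0.001]
contact_force: [-3.8, -0.3, 0.3]
gripper_width: -0.0
t 25.07 pos [ 0.4586 -0.0129  0.0509] yaw 99.44 w -0.0000 F [-3.8 -0.3  0.3]
shift [-0.  82.5  0.8] turn [-0.0023 -0.0018  0.0003] rows>= 2
```

```bash
python3 -m crank '[{"x":0,"y":10,"z":0,"rx":0,"ry":0,"rz":0},{"x":0,"y":20,"z":0,"rx":0,"ry":0,"rz":0},{"x":0,"y":30,"z":0,"rx":0,"ry":0,"rz":0},{"x":0,"y":40,"z":0,"rx":0,"ry":0,"rz":0},{"x":0,"y":50,"z":0,"rx":0,"ry":0,"rz":0},{"x":0,"y":60,"z":0,"rx":0,"ry":0,"rz":0},{"x":0,"y":70,"z":0,"rx":0,"ry":0,"rz":0},{"x":0,"y":80,"z":0,"rx":0,"ry":0,"rz":0},{"x":0,"y":90,"z":0,"rx":0,"ry":0,"rz":0},{"x":0,"y":100,"z":0,"rx":0,"ry":0,"rz":0}]'; python3 go.py .590 .009 .05 99.42
```

```text
time: 25.9
tool_pos: [0.5582, 0.0036, 0.0508]
tcp_rot: [-2.029, -2.395, 0.001]
contact_force: [-3.0, 0.0, 1.3]
gripper_width: -0.0001
t 25.90 pos [0.5582 0.0036 0.0508] yaw 99.44 w -0.0001 F [-3.   0.   1.3]
shift [ 0.1 32.2  0.7] turn [-0.0023 -0.0018  0.0003] rows>= 1
```

```bash
python3 -m crank '[{"x":0,"y":6,"z":0,"rx":0,"ry":0,"rz":0},{"x":0,"y":12,"z":0,"rx":0,"ry":0,"rz":0},{"x":0,"y":17,"z":0,"rx":0,"ry":0,"rz":0},{"x":0,"y":21,"z":0,"rx":0,"ry":0,"rz":0},{"x":0,"y":25,"z":0,"rx":0,"ry":0,"rz":0}]'; python3 go.py;  python3 -m crank '[{"x":0,"y":2,"z":0,"rx":0,"ry":0,"rz":0},{"x":0,"y":4,"z":0,"rx":0,"ry":0,"rz":0},{"x":0,"y":6,"z":0,"rx":0,"ry":0,"rz":0},{"x":0,"y":8,"z":0,"rx":0,"ry":0,"rz":0}]'; python3 go.py
```

```text
time: 26.32
tool_pos: [0.5828, 0.0078, 0.0507]
tcp_rot: [-2.029, -2.394, 0.002]
contact_force: [-3.0, -1.4, 1.0]
gripper_width: -0.0001
t 26.32 pos [0.5828 0.0078 0.0507] yaw 99.44 w -0.0001 F [-3.  -1.4  1. ]
time: 26.65
tool_pos: [0.5904, 0.0091, 0.0506]
tcp_rot: [-2.029, -2.394, 0.003]
contact_force: [-8.0, -1.6, 1.7]
gripper_width: 0.0
t 26.65 pos [0.5904 0.0091 0.0506] yaw 99.44 w 0.0000 F [-8.  -1.6  1.7]
```

```bash
python3 -m crank '[{"x":0,"y":1,"z":0,"rx":0,"ry":0,"rz":0},{"x":0,"y":2,"z":0,"rx":0,"ry":0,"rz":0},{"x":0,"y":2,"z":0,"rx":0,"ry":0,"rz":0},{"x":0,"y":2,"z":0,"rx":0,"ry":0,"rz":0}]'; python3 go.py; python3 snap.py sd5 side;python3 -c "
from h import *
im=cv2.imread('pics/sd5.png');crop(im,260,100,440,245,4.4,'pics/sd5c.png')"
```

```text
time: 26.98
tool_pos: [0.5902, 0.0092, 0.0502]
tcp_rot: [-2.027, -2.392, 0.007]
contact_force: [-5.4, -1.6, 2.0]
gripper_width: -0.0001
t 26.98 pos [0.5902 0.0092 0.0502] yaw 99.44 w -0.0001 F [-5.4 -1.6  2. ]
```

View pics/sd5c.png

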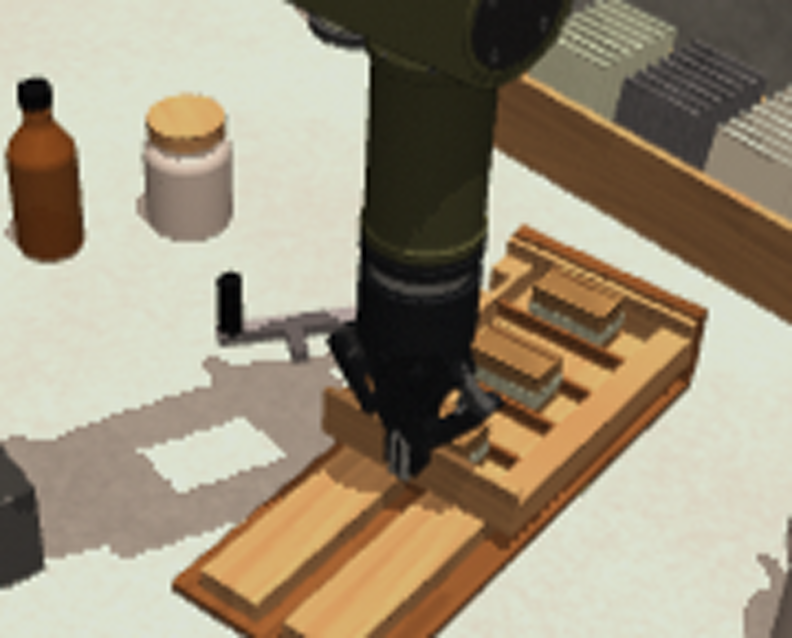

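The tray is against the stop: the force rose and the motion stopped where predicted. Backing off and going to the grip post.

```bash
python3 -m crank '[{"x":0,"y":-15,"z":0,"rx":0,"ry":0,"rz":0},{"x":0,"y":-30,"z":0,"rx":0,"ry":0,"rz":0},{"x":0,"y":-30,"z":-30,"rx":0,"ry":0,"rz":0},{"x":0,"y":-30,"z":-70,"rx":0,"ry":0,"rz":0},{"x":0,"y":-30,"z":-110,"rx":0,"ry":0,"rz":0},{"x":0,"y":-30,"z":-140,"rx":0,"ry":0,"rz":0},{"x":0,"y":-30,"z":-140,"rx":0,"ry":0,"rz":0}]'; python3 go.py .5935 .196 .16 62
```

```text
time: 27.62
tool_pos: [0.5682, 0.004, 0.1983]
tcp_rot: [2.027, 2.391, 0.01]
contact_force: [1.0, 0.2, 0.7]
gripper_width: -0.0001
t 27.62 pos [0.5682 0.004  0.1983] yaw 99.44 w -0.0001 F [1.  0.2 0.7]
shift [185.4  56.1  38.6] turn [ 0.0095 -0.0019  0.6534] rows>= 6
```

```bash
python3 -m crank '[{"x":185,"y":56,"z":0,"rx":0.009,"ry":-0.002,"rz":0.653},{"x":185,"y":56,"z":0,"rx":0.009,"ry":-0.002,"rz":0.653},{"x":185,"y":56,"z":0,"rx":0.009,"ry":-0.002,"rz":0.653},{"x":185,"y":56,"z":0,"rx":0.009,"ry":-0.002,"rz":0.653},{"x":185,"y":56,"z":0,"rx":0.009,"ry":-0.002,"rz":0.653},{"x":185,"y":56,"z":0,"rx":0.009,"ry":-0.002,"rz":0.653},{"x":185,"y":56,"z":0,"rx":0.009,"ry":-0.002,"rz":0.653},{"x":185,"y":56,"z":38,"rx":0.009,"ry":-0.002,"rz":0.653},{"x":185,"y":56,"z":38,"rx":0.009,"ry":-0.002,"rz":0.653}]' 0.2; python3 go.py .5935 .196 .077 62; python3 snap.py sc5 scene;python3 -c "
from h import *
im=cv2.imread('pics/sc5.png');crop(im,190,150,370,290,4.4,'pics/sc5c.png')"
```

```text
time: 28.37
tool_pos: [0.5905, 0.1944, 0.1556]
tcp_rot: [-2.69, -1.62, 0.011]
contact_force: [-1.6, -0.7, -0.9]
gripper_width: 0.0513
t 28.37 pos [0.5905 0.1944 0.1556] yaw 62.13 w 0.0513 F [-1.6 -0.7 -0.9]
shift [ 3.2  2.3 78.6] turn [-0.005   0.0055  0.0022] rows>= 2
```

View pics/sc5c.png

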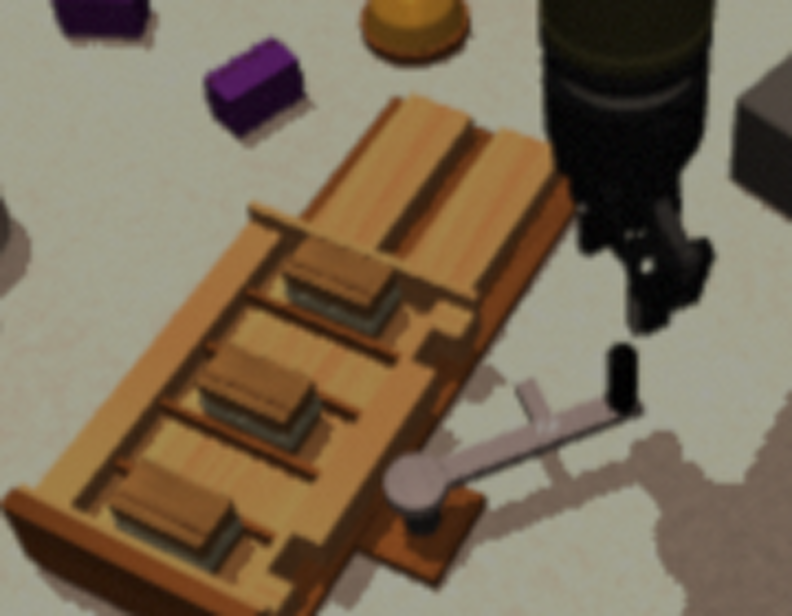

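```bash
python3 go.py .5935 .196 .077 62; python3 -m crank '[{"x":3,"y":2,"z":10,"rx":-0.005,"ry":0.005,"rz":0},{"x":3,"y":2,"z":25,"rx":-0.005,"ry":0.005,"rz":0},{"x":3,"y":2,"z":40,"rx":-0.005,"ry":0.005,"rz":0},{"x":3,"y":2,"z":55,"rx":-0.005,"ry":0.005,"rz":0},{"x":3,"y":2,"z":70,"rx":-0.005,"ry":0.005,"rz":0},{"x":3,"y":2,"z":77,"rx":-0.005,"ry":0.005,"rz":0},{"x":3,"y":2,"z":77,"rx":-0.005,"ry":0.005,"rz":0}]'; python3 -m crank '[{"x":0,"y":0,"z":0,"rx":0,"ry":0,"rz":0},{"x":0,"y":0,"z":0,"rx":0,"ry":0,"rz":0},{"x":0,"y":0,"z":0,"rx":0,"ry":0,"rz":0},{"x":0,"y":0,"z":0,"rx":0,"ry":0,"rz":0},{"x":0,"y":0,"z":0,"rx":0,"ry":0,"rz":0},{"x":0,"y":0,"z":0,"rx":0,"ry":0,"rz":0},{"x":0,"y":0,"z":0,"rx":0,"ry":0,"rz":0},{"x":0,"y":0,"z":0,"rx":0,"ry":0,"rz":0}]' -1 20; python3 go.py .5789 .1183 .0777 99.4
```

```text
t 28.42 pos [0.5908 0.1942 0.1573] yaw 62.08 w 0.0514 F [-0.4 -0.6 -0.1]
shift [ 3.3  2.  80.3] turn [-0.0048  0.0052  0.0014] rows>= 2
time: 29.0
tool_pos: [0.5928, 0.1947, 0.0795]
tcp_rot: [-2.692, -1.619, 0.004]
contact_force: [-0.2, -1.2, 0.4]
gripper_width: 0.0513
time: 29.67
tool_pos: [0.5938, 0.1947, 0.0808]
tcp_rot: [2.691, 1.619, -0.0]
contact_force: [-0.6, -1.4, 6.5]
gripper_width: 0.0173
t 29.67 pos [0.5938 0.1947 0.0808] yaw 62.06 w 0.0173 F [-0.6 -1.4  6.5]
shift [-74.5  22.6   3.1] turn [ 4.000e-04  7.000e-04 -6.517e-01] rows>= 6
```

```bash
python3 -m crank '[{"x":-8,"y":0,"z":0,"rx":0,"ry":0,"rz":-0.065},{"x":-16,"y":1,"z":0,"rx":0,"ry":0,"rz":-0.13},{"x":-24,"y":2,"z":0,"rx":0,"ry":0,"rz":-0.195},{"x":-32,"y":4,"z":0,"rx":0,"ry":0,"rz":-0.26},{"x":-40,"y":6,"z":0,"rx":0,"ry":0,"rz":-0.325},{"x":-47,"y":9,"z":0,"rx":0,"ry":0,"rz":-0.39},{"x":-55,"y":13,"z":0,"rx":0,"ry":0,"rz":-0.455},{"x":-62,"y":16,"z":0,"rx":0,"ry":0,"rz":-0.52},{"x":-69,"y":20,"z":0,"rx":0,"ry":0,"rz":-0.585},{"x":-75,"y":24,"z":0,"rx":0,"ry":0,"rz":-0.65}]'; python3 go.py .5789 .1183 .0777 99.4 ; python3 -m crank '[{"x":-1,"y":0,"z":0,"rx":0,"ry":0,"rz":0},{"x":-2,"y":0,"z":0,"rx":0,"ry":0,"rz":0},{"x":-2,"y":0,"z":0,"rx":0,"ry":0,"rz":0},{"x":-2,"y":0,"z":0,"rx":0,"ry":0,"rz":0}]'; python3 go.py .5789 .1183 .0777 99.4
```

```text
time: 30.5
tool_pos: [0.5795, 0.1174, 0.0809]
tcp_rot: [-2.03, -2.397, -0.0]
contact_force: [0.0, 0.7, 1.2]
gripper_width: 0.0169
t 30.50 pos [0.5795 0.1174 0.0809] yaw 99.48 w 0.0169 F [0.  0.7 1.2]
shift [ 1.  -0.5  3.2] turn [-0.0001 -0.0001  0.0014] rows>= 1
time: 30.83
tool_pos: [0.5798, 0.1156, 0.0809]
tcp_rot: [-2.031, -2.397, 0.0]
contact_force: [0.1, 0.4, 0.3]
gripper_width: 0.0171
t 30.83 pos [0.5798 0.1156 0.0809] yaw 99.45 w 0.0171 F [0.1 0.4 0.3]
shift [ 2.8 -0.4  3.2] turn [-0.0002  0.      0.0008] rows>= 1
```

```bash
python3 -m crank '[{"x":-1,"y":0,"z":0,"rx":0,"ry":0,"rz":0},{"x":-2,"y":0,"z":0,"rx":0,"ry":0,"rz":0},{"x":-3,"y":0,"z":0,"rx":0,"ry":0,"rz":0},{"x":-3,"y":0,"z":0,"rx":0,"ry":0,"rz":0}]'; python3 go.py ; python3 snap.py sc6 scene; python3 snap.py sd6 side;python3 -c "
from h import *
im=cv2.imread('pics/sc6.png');crop(im,190,150,370,290,4.4,'pics/sc6c.png')
im=cv2.imread('pics/sd6.png');crop(im,260,100,440,245,4.4,'pics/sd6c.png')"
```

```text
time: 31.17
tool_pos: [0.5799, 0.1146, 0.0809]
tcp_rot: [-2.03, -2.394, -0.003]
contact_force: [-0.3, 7.2, -0.1]
gripper_width: 0.017
t 31.17 pos [0.5799 0.1146 0.0809] yaw 99.41 w 0.0170 F [-0.3  7.2 -0.1]
```

View pics/sc6c.png

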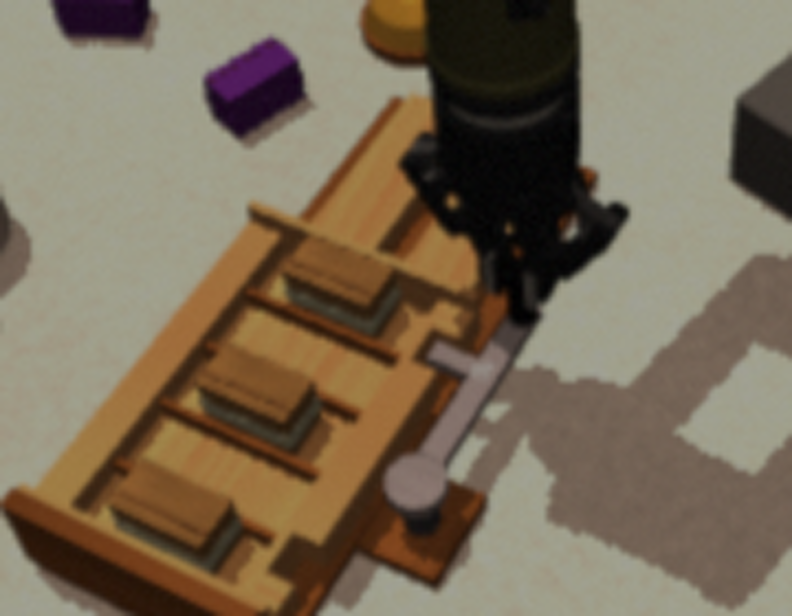

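View pics/sd6c.png

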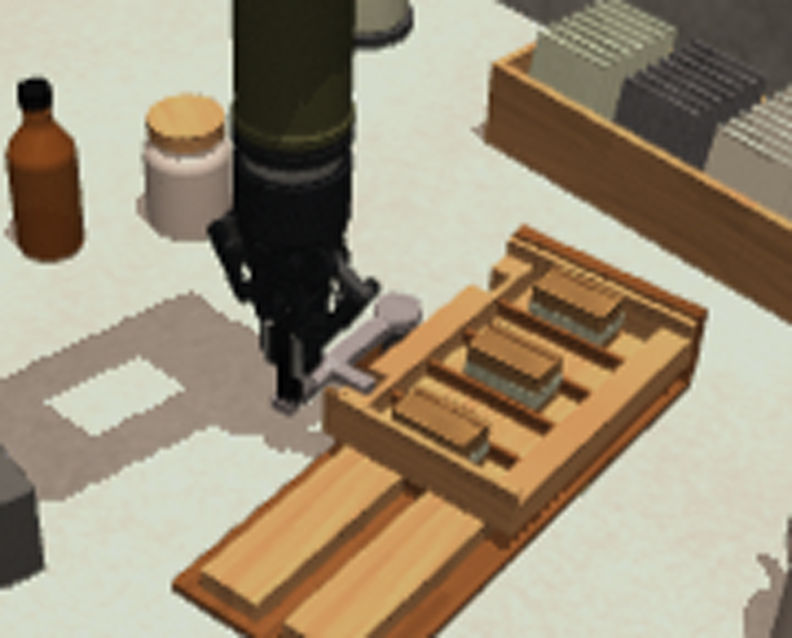

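```bash
python3 -m crank '[{"x":1,"y":0,"z":0,"rx":0,"ry":0,"rz":0},{"x":1,"y":0,"z":0,"rx":0,"ry":0,"rz":0},{"x":1,"y":0,"z":0,"rx":0,"ry":0,"rz":0},{"x":1,"y":0,"z":0,"rx":0,"ry":0,"rz":0}]' -0.3; python3 -m crank '[{"x":0,"y":0,"z":-15,"rx":0,"ry":0,"rz":0},{"x":0,"y":0,"z":-40,"rx":0,"ry":0,"rz":0},{"x":0,"y":0,"z":-80,"rx":0,"ry":0,"rz":0},{"x":0,"y":0,"z":-120,"rx":0,"ry":0,"rz":0},{"x":0,"y":0,"z":-160,"rx":0,"ry":0,"rz":0},{"x":0,"y":85,"z":-170,"rx":0,"ry":0,"rz":0},{"x":0,"y":85,"z":-170,"rx":0,"ry":0,"rz":0},{"x":0,"y":85,"z":-170,"rx":0,"ry":0,"rz":0},{"x":0,"y":85,"z":-170,"rx":0,"ry":0,"rz":0}]'
python3 snap.py w7; python3 go.py; python3 -c "
from h import *
im=cv2.imread('pics/w7.png');crop(im,180,20,420,200,3.3,'pics/w7c.png')"
```

```text
time: 31.6
tool_pos: [0.5798, 0.1153, 0.0808]
tcp_rot: [-2.03, -2.395, -0.002]
contact_force: [-0.2, 0.3, 0.1]
gripper_width: 0.0301
time: 32.35
tool_pos: [0.6659, 0.1285, 0.2503]
tcp_rot: [-2.032, -2.395, -0.003]
contact_force: [-1.0, -1.8, 0.0]
gripper_width: 0.03
t 32.40 pos [0.6638 0.1284 0.2498] yaw 99.39 w 0.0298 F [-1.2  0.2 -0.3]
```

View pics/w7c.png

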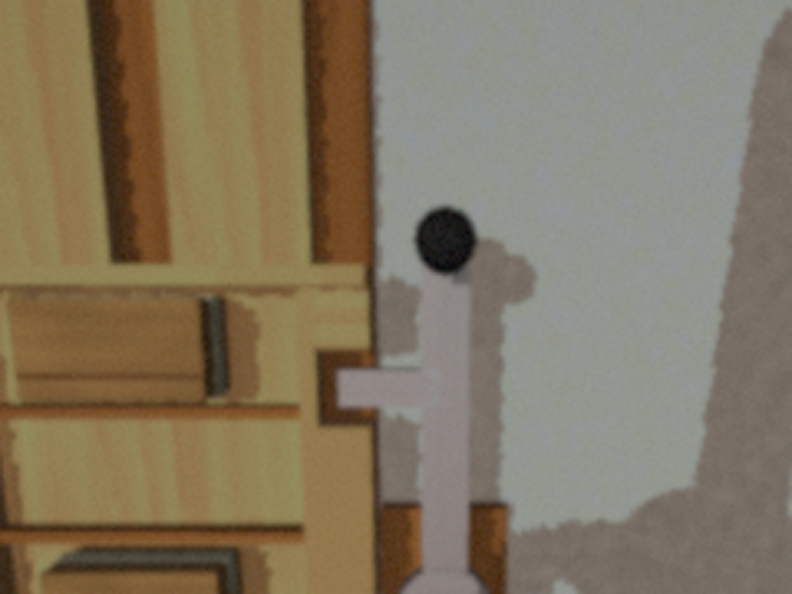

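View pics/w7.png

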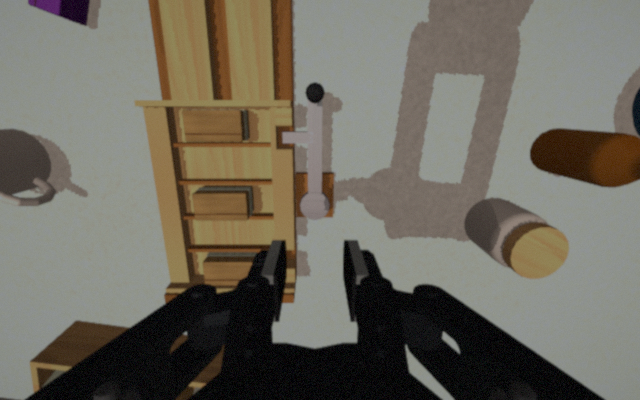

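```bash
python3 - <<'E'
from h import *
import pickle
c=pickle.load(open('w7.pkl','rb'))
def Q(u,v,z):return onz('',(u+.5)/3.3-.5+180,(v+.5)/3.3-.5+20,z,c)[:2]
e=np.array([np.cos(np.radians(9.42)),np.sin(np.radians(9.42))])
for v,o in((411,[.5008,-.0056]),(533,[.5441,.0013])): print('partition travel',(Q(200,v,.05)-o)@e)
g=Q(446,240,.102); p=onz('',314.5,205,.06,c)[:2]; d=p-g; print(g,p,np.linalg.norm(d),'lever deg from track',np.degrees(np.arctan2(d[1],d[0]))-9.42)
a=Q(444,290,.055);b=Q(443,560,.055);d=b-a;print('bar',np.degrees(np.arctan2(d[1],d[0]))-9.42)
E
```

```text
partition travel 0.14807343024928343
partition travel 0.14725645716860958
[0.57773111 0.11372324] [0.69817756 0.13340953] 0.12204464297548606 lever deg from track -0.13740841565180162
bar -0.28364308264665894
```

```bash
python3 snap.py sd7 side; python3 snap.py sc7 scene; python3 -c "
from h import *
im=cv2.imread('pics/sd7.png');crop(im,350,140,430,200,9,'pics/sd7c.png')
im=cv2.imread('pics/sc7.png');crop(im,180,230,270,300,8,'pics/sc7c.png')"
```

```text
(no output)
```

View pics/sd7c.png

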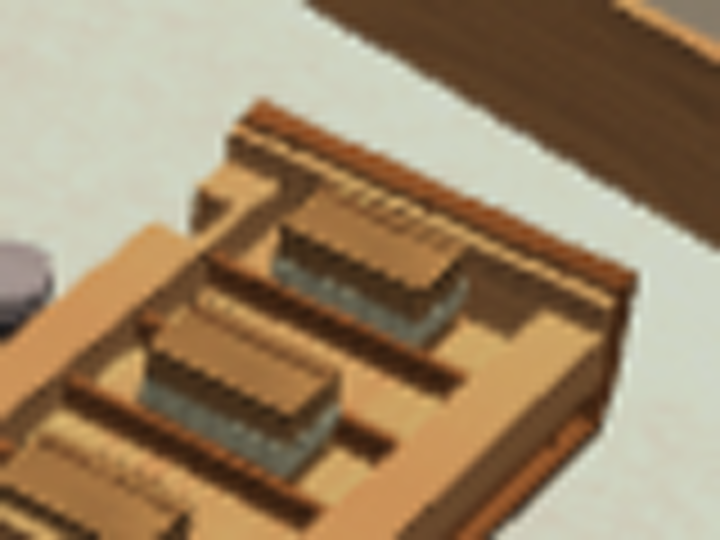

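View pics/sc7c.png

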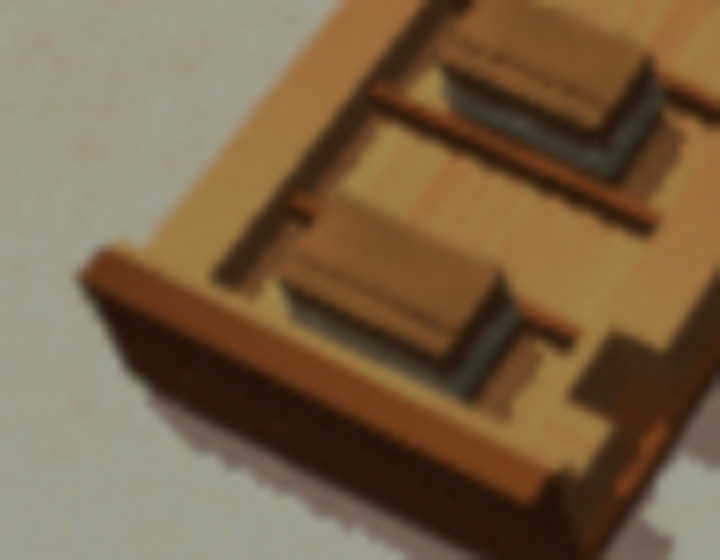

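View pics/sc7.png

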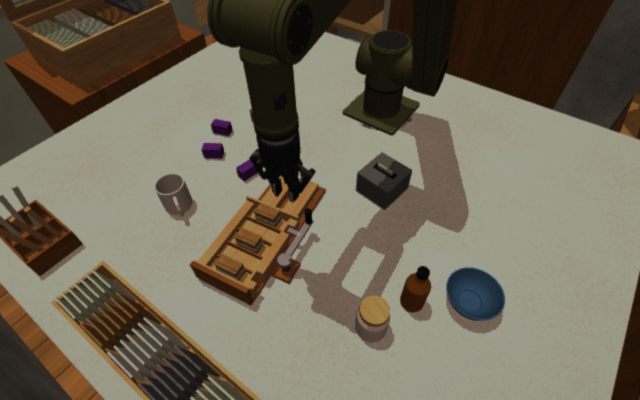

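The tray is flush with the stop board, the lever is locked, and the three cartons stand upright. The gripper is clear of everything and the bystanders haven't moved.

```bash
python3 -m crank '[{"x":0,"y":0,"z":0,"rx":0,"ry":0,"rz":0},{"x":0,"y":0,"z":0,"rx":0,"ry":0,"rz":0},{"x":0,"y":0,"z":0,"rx":0,"ry":0,"rz":0}]'; python3 -c "
from station import ctrl
print(ctrl.finish_job())"
```

```text
time: 32.75
tool_pos: [0.6611, 0.1281, 0.2497]
tcp_rot: [-2.029, -2.392, 0.003]
contact_force: [-0.3, -0.5, 0.3]
gripper_width: 0.0299
the job is handed in; nothing more can be done
None
```

The job is handed in at about 33 s of robot time, and every physical check came out as it should; the hand-in itself gives no verdict. Only three banded brown cartons were present. I stood them in bays 0, 2 and 4, swung the lever out to about 0.65 rad, and pushed the tray on its centre line until it stopped. I then swung the lever back until its stop resisted with about 7 N.

**Last checks:**
- **Cartons:** all three stand upright in their bays, in every view.
- **Tray:** its far panel is flush with the stop board. The measured travel was about 148 mm against the nominal 150 mm, which is within measuring error and the home tolerance.
- **Lever:** it lies within about 0.3° of parallel to the track, with its nose in the notch.
- **Disagreement:** when I swung the lever back, its stop came about 4 mm further at the grip than where I had first gripped it. It may have rested about 0.03 rad open at the start, which still counts as locked.
- **Surroundings:** no bystander looks moved, though the arm hid the bell and most of the key box in the last picture. No carton appeared to be knocked aside, and the gripper ended clear of everything.

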